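Find the stop block that still grips and prop the meter on the sloping rest

ROBOT

A 6-joint arm with a two-finger parallel gripper is mounted at the origin on a cart in front of the work surface, level with it; the furniture and walls round the work are solid. World frame = base frame: x ahead of the robot, y to its left, z up, the work surface at z = 0. Lengths are in m, angles in rad, forces in N, time in s.
With the tool pointing down it reaches from about 0.375 to 0.9 m from the base axis. Payload 3.1 kg.
Tool frame: the origin (TCP) lies at the very end of the fingers, on their centre line; the grasp point (between the pads) lies 19 mm behind it (hold_point_z is the distance from the TCP to the grasp point, in m); z points along the fingers, x is the direction in which the jaws open and shut, and the axes are right-handed (so a half turn about z gives the same grasp; the last joint's range is limited). The gripper opens to 87 mm and grips with 3 to 60 N. Pads are 19 mm wide; open, the fingers measure 117 mm over their backs; the gripper's body (75 mm by 190 mm) begins 51 mm behind the grasp point.
Start: joints at [0.922, 0.527, 1.433, -0, 1.181, -0.178], TCP at [0.283, 0.557, 0.223] pointing down, gripper open.
Joint ranges: [-3.08, 3.08], [-0.75, 2.2], [0.22, 2.44], [-1.43, 4.57], [0, 2.65], [-2.85, 2.85]. Speed limits (rad/s): [2.79, 2.79, 3.14, 3.14, 3.14, 3.14].

INTERFACE

Orientations are given as a unit quaternion [x, y, z, w].
In Python, from rig import * gives the robot as it stands.
- The arm moves only by the tool carry_out, never from a script. Its argument "deltas" is a list of rows, each a list of 7 numbers: the closure, from -1 (fully open) to 1 (shut), then the shift along the tool's x, y, z in units of 25 mm (1.0 is 25 mm), then the turn, a rotation vector about the tool's x, y, z in degrees. In form: [[jaw, x, y, z, rx, ry, rz], ...]. A call has 1 to 8 rows; each row is the pose to reach, as a shift and turn from the pose commanded when the call began, along the tool's axes at that moment; what a row does not reach only later rows make up. A row lasts 1/10 s, in which the tool goes at most 50 mm and 8.59 degrees, less where a joint would pass 70% of its speed; a pose out of reach is approached as far as the arm can. A call with a gripper value outside its range is refused whole. The fingers move at their own pace and stop on an object; "force" is the grip in N (left out, the last holds). Time passes only in rows, so rows that repeat a pose let the fingers close. It gives the time, the measured TCP pose, the force and the opening at its end, in the units of the state.
- get_obs(): the state, without advancing time (a new reading comes with each control period).
- camera(name): name is "scene" or "top"; returns (picture, depth): 420x560x3 uint8, red, green, blue; 420x560 float32, m along the optical axis (not along the pixel's ray), 0 where there is no reading.
- camera_info(name): a dict with "mtx" (3x3 intrinsics, pixels), "dist_coeffs" ([k1, k2, p1, p2, k3] as OpenCV has them; the pictures are not rectified), "origin" and "rotation" of the camera in the world. Camera axes: x right, y down, z forward; pixel columns grow to the right and rows downward; lengths in m; the calibration is good to about 2 mm. A picture is of the moment at which its call begins. camera_info takes no time and is no camera call.
- hand_in(): hands the job in, once; it reports no verdict.
Trained networks look in the newest picture that a camera, given by its name, has taken for a name from the list of things; names that differ only in an ending like _2 or _b are one class to them, and where a whole thing is asked for, a point or a joint stands for the part that bears it (a point fixed in the world has none). Each returns a list of dicts, best first, with "score" (0 to 1); they miss things now and then, are a little off and sometimes report something else, mostly with a low value. They report only what shows in the picture. A call takes as long as a camera call. They do not tell look-alikes from the thing itself.
- spot_in(camera, target): "pixel" ([row, column] in pixels, amid what is visible of it).
The state is a dict: "time": time; "q": joint angles; "joint_velocities": joint speeds; "joint_torque": joint torques, N m; "position": TCP position; "tool_rot": TCP orientation; "ft_force": force on the tool from outside, world axes, zero at the start; "moment": the same for the moment, N m; "grip_width": finger opening in m.
Only numpy, scipy, OpenCV 4.12 (cv2) and the standard library are available. Lean on these libraries where they do the work, as an engineer would, in place of code of your own. Each camera call takes 0.05 s, during which the arm holds its last target.

TASK

Two of the three steel stop blocks have worn soles. Drag each block in turn at least 5 cm across the desk to feel which one still grips, leaving it where the drag ends; then set the one that grips on the sloping instrument rest, square across the plate, in the middle and between the two scribed lines, so that it stays there by itself, and lay the multimeter on its back above it, top end up the slope and its foot resting against the block. Never let go of a block on the slope that then slips down it; leave the other two blocks standing on the desk and do not disturb the solder spool.

Things in the scene. Friction and masses are not known exactly. Their poses are not given: they have to be found in the camera images.
- block_a: one of three stop blocks that look alike: plain steel, 64 mm long (x) x 50 mm wide (y), 40 mm high over all, on a round black rubber sole 45 mm across, 6 mm thick, with 1 mm of play; the steel spans 6 to 40 mm above the surface; flat vertical sides to grasp across length or width. 0.45 to 0.8 kg, each different. Origin: middle of the sole's underside, z up
- block_b: the second stop block, as block_a. Which block has the good sole differs from start to start and cannot be seen. The good sole's friction coefficient is about 0.9 on desk and plate alike: 4 to 7.5 N drag the block over the desk
- block_c: the third stop block, as block_a. The two worn soles have friction coefficients of 0.2 to 0.3: 1 to 2.3 N drag such a block, and it slides down the sloping plate when let go. Pressing on a block while dragging raises the drag
- plate: smooth aluminium sloping plate of a fixed sheet-metal instrument rest: 240 mm up the slope (x) x 150 mm wide (y), 4 mm thick, 24 degrees, low end to the right (-y), no lip. Origin: centre of its upper face; x up the slope, y across it, z out of the face. Low edge 53 mm, high edge 151 mm above the desk. The meter slides down it (friction about 0.27) unless stopped
- stop_spot (a point): where the middle of the block's underside belongs, on the plate's face at x = -70 mm, y = 0 of the plate, halfway between the two dark lines scribed across it at x = -110 and -30 mm; the block's long side lies across the slope (along the plate's y). The good block stays there and also holds the meter
- meter: black multimeter, 125 mm long, 62 mm wide, 46 mm deep over the dial (case: box 58 mm wide, 36 mm deep), 0.18 kg; starts lying on its back on the desk, face up. Origin: middle of its foot end, 23 mm above its back. Its z runs along its length from foot to top end, its x from face to back (down), y across. Middle 62.5 mm from the origin along z; grasp it across its width
- meter_display (a point): a point on the meter's face, 62.5 mm from the foot end and 46 mm above its back
- solder_spool: bystander: reel of solder, 52 mm across, 35 mm high; origin at the middle of its underside
Mind the look-alikes: they are no part of the job. What is shaped like the block_c but green is not meant.

How it is judged:
By the outcome, as a careful person would: the job done as asked, in the order asked, and still so for the second after the job is handed in, with the robot touching nothing.
It also fails if it takes over 72 s, if anything falls off the work surface, if the arm or the gripper's body presses on something with over 40 N, if the wrist force passes 120 N, or if a joint passes its speed limit or range.

## Working session

There is one attempt and no reset: what is moved stays moved. The work goes in short steps, Python scripts to look and compute and a tool call to move; the robot and the scene stay as the last step left them, time stands still between calls to the robot, and variables do not carry over. Pictures are saved under pics/ and viewed, and the job is handed in when it is done.

Besides the shell and the picture viewer there is one more tool, called after "Emit:" by a JSON object that holds its "name" and its "arguments", one argument or row to a line. carry_out: Moves the arm, as the interface text tells. Its arguments: {"type":"object","properties":{"deltas":{"type":"array"},"force":{"type":"number"}},"required":["deltas"]}

```bash
ls; mkdir -p pics
python3 - <<'E'
from rig import *
import cv2,numpy as np,pickle
np.set_printoptions(precision=4,suppress=True)
o=get_obs();print(o)
for n in("scene","top"):
    p,d=camera(n); i=camera_info(n); print(n,i)
    cv2.imwrite(f"pics/{n}0.png",p[:,:,::-1]); np.save(f"pics/{n}0d.npy",d)
for n in("scene","top"):
    for t in("block_a","plate","meter","solder_spool","stop_spot","meter_display"):
        try: print(n,t,[(np.round(r["pixel"],1).tolist(),round(r["score"],2)) for r in spot_in(n,t)])
        except Exception as e: print(n,t,e)
E
```

```text
pics
{'time': 0.0, 'q': array([ 0.9225,  0.5285,  1.4339, -0.    ,  1.1814, -0.1785]), 'joint_velocities': array([-0.0005,  0.0002,  0.0019,  0.0006, -0.0007,  0.0017]), 'joint_torque': array([ -0.0007, -44.004 , -17.6593,   0.0633,   0.0583,  -0.0001]), 'position': array([0.2825, 0.5567, 0.2216]), 'tool_rot': array([ 0.8523,  0.5231, -0.001 ,  0.0004]), 'ft_force': array([ 0.4118, -1.2176,  0.1877]), 'moment': array([ 0.0015,  0.0611, -0.0013]), 'grip_width': 0.08701204250063473}
scene {'mtx': array([[472.3024,   0.    , 283.138 ],
       [  0.    , 472.3024, 207.0296],
       [  0.    ,   0.    ,   1.    ]]), 'dist_coeffs': array([-0.0881,  0.    ,  0.    ,  0.    ,  0.    ]), 'origin': array([-0.1517, -1.1016,  1.0111]), 'rotation': array([ 0.8615, -0.2755,  0.1185, -0.4098])}
top {'mtx': array([[463.7338,   0.    , 272.1692],
       [  0.    , 463.7338, 208.0998],
       [  0.    ,   0.    ,   1.    ]]), 'dist_coeffs': array([-0.0198,  0.    ,  0.    ,  0.    ,  0.    ]), 'origin': array([ 0.2543, -0.1446,  1.3243]), 'rotation': array([-0.6969,  0.711 , -0.0738,  0.0583])}
scene block_a [([230.3, 279.4], 0.86), ([254.2, 303.5], 0.72), ([330.1, 355.9], 0.65), ([214.3, 258.3], 0.61)]
scene plate [([152.4, 257.8], 0.59)]
scene meter [([166.1, 205.2], 0.87)]
scene solder_spool [([201.8, 236.9], 0.79), ([149.6, 256.6], 0.41)]
scene stop_spot [([152.3, 254.7], 0.68), ([164.3, 203.3], 0.52)]
scene meter_display []
top block_a [([227.6, 321.4], 0.96), ([242.8, 421.0], 0.94), ([227.5, 275.3], 0.93), ([181.8, 150.0], 0.74), ([230.2, 240.9], 0.72), ([238.9, 200.4], 0.64)]
top plate [([181.7, 151.0], 0.97)]
top meter [([235.5, 102.4], 0.6)]
top solder_spool [([239.2, 201.0], 0.63)]
top stop_spot [([177.7, 151.4], 0.8)]
top meter_display [([238.1, 103.8], 0.72)]
```

View pics/scene0.png

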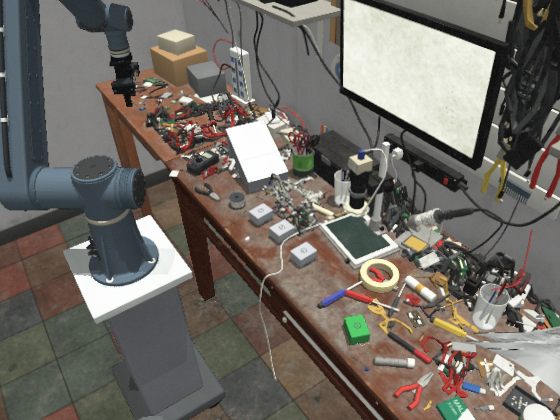

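View pics/top0.png

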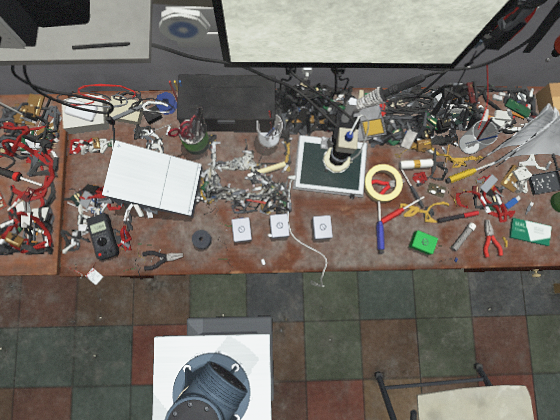

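Run:
```python
import cv2
p=cv2.imread("pics/top0.png"); cv2.imwrite("pics/top0c.png",cv2.resize(p[130:290,70:460],None,fx=2,fy=2,interpolation=cv2.INTER_CUBIC))
```

```text
(no output)
```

View pics/top0c.png

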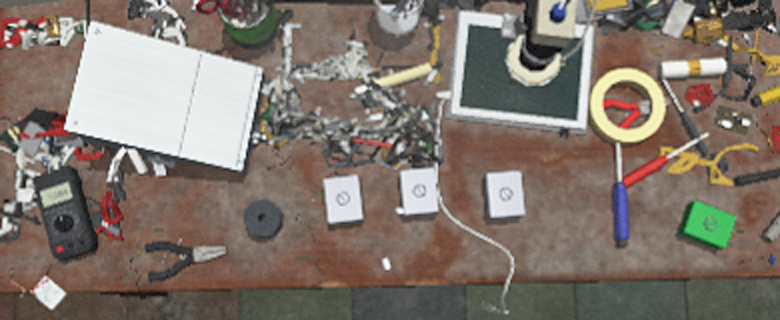

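The top view shows the candidate blocks at (row, col) (230,241), (228,280) and (228,322), all plain steel. The green block at (243,422) is a look-alike. The meter is at (237,103), the spool at (239,201) and the plate at (178,153), with its low end to the right. Next I'll measure poses from depth.

```bash
cat > h.py <<'E'
import numpy as np,cv2
from scipy.spatial.transform import Rotation as R
np.set_printoptions(precision=4,suppress=True)
def cloud(info,d):
    K=info["mtx"];D=np.array(info["dist_coeffs"])
    h,w=d.shape; u,v=np.meshgrid(np.arange(w),np.arange(h))
    n=cv2.undistortPoints(np.stack([u,v],-1).reshape(-1,1,2).astype(np.float64),K,D).reshape(h,w,2)
    P=np.dstack([n[...,0]*d,n[...,1]*d,d])
    W=P@R.from_quat(info["rotation"]).as_matrix().T+info["origin"]
    W[d<=0]=np.nan
    return W
def project(info,X):
    Rm=R.from_quat(info["rotation"]).as_matrix()
    c=(np.atleast_2d(X)-info["origin"])@Rm
    p,_=cv2.projectPoints(c.reshape(-1,1,3),np.zeros(3),np.zeros(3),info["mtx"],np.array(info["dist_coeffs"]))
    return p.reshape(-1,2)
E
python3 - <<'E'
from rig import *
from h import *
i=camera_info("top");d=np.load("pics/top0d.npy");W=cloud(i,d)
img=cv2.imread("pics/top0.png")
z=W[...,2]
print("desk z",[np.round(W[r,c],4) for r,c in((250,215),(255,300),(250,350))])
hm=np.clip(np.nan_to_num(z)*1500,0,255).astype(np.uint8)
cv2.imwrite("pics/hm0.png",cv2.resize(cv2.applyColorMap(hm,cv2.COLORMAP_JET)[90:290,60:460],None,fx=2,fy=2,interpolation=cv2.INTER_NEAREST))
# blocks: connected comps at height .03-.05
for nm,(r,c) in dict(b1=(230,241),b2=(228,280),b3=(228,322)).items():
    m=np.zeros(z.shape,np.uint8); s=np.s_[r-22:r+22,c-18:c+18]
    m[s]=((z[s]>.025)&(z[s]<.055))
    n,l,st,ce=cv2.connectedComponentsWithStats(m)
    k=1+np.argmax(st[1:,4]);P=W[l==k]
    box=cv2.minAreaRect(P[:,:2].astype(np.float32)*1000)
    print(nm,st[k],"medz",np.median(P[:,2]),"mean",P.mean(0),"rect",box)
r,c=237,103
s=np.s_[r-30:r+30,c-20:c+20]; m=np.zeros(z.shape,np.uint8); m[s]=(z[s]>.025)&(z[s]<.06)
n,l,st,ce=cv2.connectedComponentsWithStats(m);k=1+np.argmax(st[1:,4]);P=W[l==k]
print("meter",st[k],np.median(P[:,2]),P.mean(0),cv2.minAreaRect(P[:,:2].astype(np.float32)*1000))
r,c=239,201
s=np.s_[r-16:r+16,c-16:c+16];m=np.zeros(z.shape,np.uint8); m[s]=(z[s]>.02)&(z[s]<.06);P=W[m>0]
print("spool",np.median(P[:,2]),P.mean(0),cv2.minEnclosingCircle(P[:,:2].astype(np.float32)*1000))
# plate
b=img.min(2)>190; s=np.s_[135:222,100:206]; m=np.zeros(z.shape,np.uint8); m[s]=b[s]&(z[s]>.03)&(z[s]<.18)
n,l,st,ce=cv2.connectedComponentsWithStats(m);k=1+np.argmax(st[1:,4]);P=W[l==k]
c0=P.mean(0);
for _ in range(4):
    A=np.c_[P[:,:2],np.ones(len(P))];q=np.linalg.lstsq(A,P[:,2],rcond=None)[0];e=abs(A@q-P[:,2]);P=P[e<.004]
nrm=np.array([-q[0],-q[1],1]);nrm/=np.linalg.norm(nrm)
print("plate",len(P),st[k],"tilt",np.degrees(np.arccos(nrm[2])),nrm, P[:,2].min(),P[:,2].max())
x=np.array([0,0,1])-nrm*nrm[2];x/=np.linalg.norm(x);y=np.cross(nrm,x)
xy=np.c_[P@x,P@y]*1000
print("x",x,"y",y);box=cv2.minAreaRect(xy.astype(np.float32));print(box)
print("pct",np.percentile(xy,[0,.5,99.5,100],axis=0))
cen=np.array(box[0])/1000; C=x*cen[0]+y*cen[1]+nrm*np.median(P@nrm);print("centre",C)
E
```

```text
desk z [array([ 0.386 , -0.0106, -0.0009]), array([ 0.3669, -0.253 , -0.0006]), array([ 0.3781, -0.3969,  0.0013])]
b1 [232 218  20  25 413] medz 0.03995284704480806 mean [ 0.4371 -0.0884  0.0399] rect ((438.5104064941406, -88.1123275756836), (65.23091888427734, 49.98422622680664), 5.683836936950684)
b2 [270 214  20  24 409] medz 0.03976128675773638 mean [ 0.4467 -0.1947  0.0397] rect ((447.1894226074219, -194.86312866210938), (64.76776123046875, 50.05803680419922), 3.667694091796875)
b3 [313 216  20  24 419] medz 0.03998620001729103 mean [ 0.4396 -0.3152  0.0396] rect ((440.8084716796875, -315.79638671875), (64.48078155517578, 50.294612884521484), 3.17526912689209)
meter [ 86 210  31  50 935] 0.03594543416204932 [0.4287 0.3026 0.0359] ((434.62860107421875, 306.8745422363281), (135.11895751953125, 63.0549201965332), 18.093242645263672)
spool 0.034489446115072875 [0.4144 0.0254 0.0346] ((414.225830078125, 25.75870132446289), 26.383607864379883)
plate 4159 [ 102  141   99   74 4836] tilt 23.859235282237517 [-0.0766 -0.3972  0.9145] 0.050354283466933714 0.1535302225997628
x [0.1731 0.898  0.4045] y [-0.9819  0.1893  0.    ]
((270.5945129394531, -534.8887329101562), (239.77415466308594, 150.05181884765625), 0.07535284012556076)
pct [[ 150.6937 -609.9518]
 [ 152.5876 -608.6031]
 [ 389.3963 -460.9405]
 [ 390.4462 -459.7567]]
centre [0.5727 0.145  0.1019]
```

View pics/hm0.png

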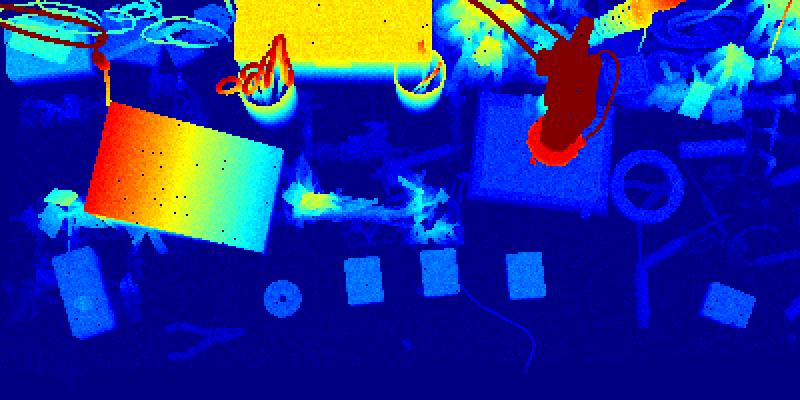

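The crop confirms three plain grey blocks with identical ring marks, and the green one is excluded. b1, b2 and b3 are at about (.438,-.088), (.447,-.195) and (.440,-.316). I'll start the drags with b1.

```bash
cat >> h.py <<'E'
def down(phi):  # tool pointing down, tool x azimuth phi deg
    p=np.radians(phi);x=np.array([np.cos(p),np.sin(p),0]);z=np.array([0,0,-1.]);return R.from_matrix(np.c_[x,np.cross(z,x),z])
N=np.array([-0.0766,-0.3972,0.9145]);N/=np.linalg.norm(N)
th=np.radians(24); az=np.arctan2(.898,.1731)
PX=np.array([np.cos(az)*np.cos(th),np.sin(az)*np.cos(th),np.sin(th)])
PZ=np.array([-np.cos(az)*np.sin(th),-np.sin(az)*np.sin(th),np.cos(th)])
PY=np.cross(PZ,PX); PC=np.array([.5727,.145,.1019])
def plate(x,y,z): return PC+PX*x+PY*y+PZ*z
def tool(xd,zd): return R.from_matrix(np.c_[xd,np.cross(zd,xd),zd])
def delta(o,pos,rot):
    r0=R.from_quat(o["tool_rot"])
    t=r0.inv().apply(np.array(pos)-o["position"])/.025
    w=np.degrees((r0.inv()*rot).as_rotvec())
    print("t",round(float(o["time"]),2),"pos",o["position"],"F",o["ft_force"],"w",round(o["grip_width"]*1000,1)); print("delta",np.round(t,2),np.round(w,1))
E
python3 - <<'E'
from rig import *
from h import *
print(PX,PY,PZ,plate(-.12,0,0),plate(.12,0,0),plate(-.07,0,0))
o=get_obs();delta(o,[.4385,-.088,.13],down(95.7))
E
```

```text
[0.1729 0.897  0.4067] [-0.9819  0.1893  0.    ] [-0.077  -0.3994  0.9135] [0.552  0.0374 0.0531] [0.5934 0.2526 0.1507] [0.5606 0.0822 0.0734]
t 0.7 pos [0.2829 0.5573 0.2226] F [ 0.1599 -0.1935 -0.0696] w 87.0
delta [-20.2   17.24   3.7 ] [  0.   -0.  -32.6]
```

Emit:
{"name": "carry_out", "arguments": {
  "deltas": [
    [-1, -1.4, 1.2, 0.2, 0, 0, -4],
    [-1, -2.8, 2.4, 0.5, 0, 0, -8],
    [-1, -4.2, 3.6, 0.7, 0, 0, -12],
    [-1, -5.6, 4.8, 1, 0, 0, -16],
    [-1, -7, 6, 1.2, 0, 0, -20],
    [-1, -8.4, 7.2, 1.5, 0, 0, -24],
    [-1, -9.8, 8.4, 1.7, 0, 0, -28],
    [-1, -11.2, 9.6, 2, 0, 0, -32.6]
  ],
  "force": 20
}}

```text
time: 1.5
position: [0.3709, 0.1975, 0.1729]
tool_rot: [0.67, 0.743, 0.001, 0.001]
ft_force: [0.8, 0.1, 0.1]
grip_width: 0.087
```

Run:
```python
from rig import *
from h import *
o=get_obs();delta(o,[.4385,-.088,.1],down(95.7))
```

```text
t 1.5 pos [0.3709 0.1975 0.1729] F [0.7664 0.1122 0.0813] w 87.0
delta [-11.64   1.51   2.92] [ 0.1 -0.   0.2]
```

Emit:
{"name": "carry_out", "arguments": {
  "deltas": [
    [-1, -1.9, 0.25, 0.5, 0, 0, 0],
    [-1, -3.8, 0.5, 1, 0, 0, 0],
    [-1, -5.7, 0.75, 1.5, 0, 0, 0],
    [-1, -7.6, 1, 1.9, 0, 0, 0],
    [-1, -9.5, 1.25, 2.4, 0, 0, 0],
    [-1, -11, 1.4, 2.8, 0, 0, 0],
    [-1, -11.6, 1.5, 2.9, 0, 0, 0],
    [-1, -11.6, 1.5, 2.9, 0, 0, 0]
  ]
}}

```text
time: 2.3
position: [0.4372, -0.0878, 0.0999]
tool_rot: [0.673, 0.74, 0.0, 0.001]
ft_force: [-0.6, -0.1, -0.7]
grip_width: 0.087
```

Run:
```python
from rig import *
from h import *
p,d=camera("top");cv2.imwrite("pics/top1.png",cv2.resize(p[180:290,180:360,::-1],None,fx=4,fy=4,interpolation=cv2.INTER_CUBIC))
o=get_obs();delta(o,[.4385,-.088,.011],down(95.7))
```

```text
t 2.35 pos [ 0.4361 -0.086   0.1001] F [-1.0635  0.0775  0.501 ] w 86.9
delta [-0.09  0.09  3.56] [-0.  -0.  -0.1]
```

View pics/top1.png

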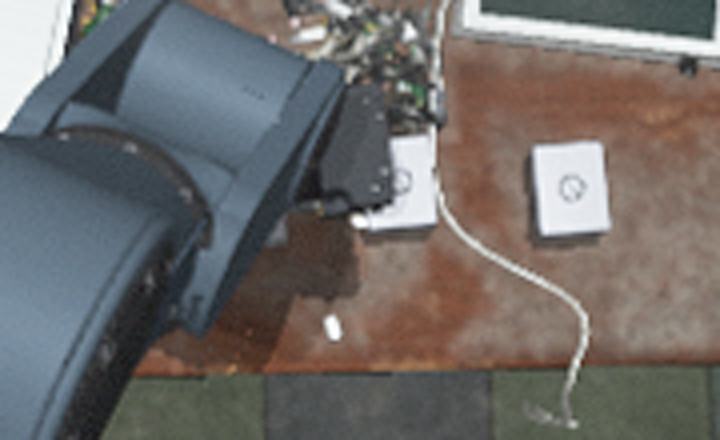

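The arm hides b1, but b2 and b3 are still in place at about (228,280) and (228,322), and the gripper body runs along the jaws. I'll descend and close.

Emit:
{"name": "carry_out", "arguments": {
  "deltas": [
    [-1, 0, 0.1, 1, 0, 0, 0],
    [-1, 0, 0.1, 2, 0, 0, 0],
    [-1, 0, 0.1, 3, 0, 0, 0],
    [-1, 0, 0.1, 3.5, 0, 0, 0],
    [1, 0, 0.1, 3.55, 0, 0, 0],
    [1, 0, 0.1, 3.55, 0, 0, 0],
    [1, 0, 0.1, 3.55, 0, 0, 0],
    [1, 0, 0.1, 3.55, 0, 0, 0]
  ],
  "force": 20
}}

```text
time: 3.15
position: [0.4392, -0.0854, 0.0123]
tool_rot: [0.671, 0.742, 0.0, 0.001]
ft_force: [-0.5, 0.1, 0.5]
grip_width: 0.0631
```

Emit:
{"name": "carry_out", "arguments": {
  "deltas": [
    [1, 0, 0, 0, 0, 0, 0],
    [1, 0, 0, 0, 0, 0, 0]
  ]
}}

```text
time: 3.35
position: [0.4392, -0.086, 0.0119]
tool_rot: [0.671, 0.741, 0.0, 0.001]
ft_force: [0.2, 0.2, 5.6]
grip_width: 0.0501
```

Emit:
{"name": "carry_out", "arguments": {
  "deltas": [
    [1, 0, -0.3, 0, 0, 0, 0],
    [1, 0, -0.6, 0, 0, 0, 0]
  ]
}}

```text
time: 3.55
position: [0.4278, -0.089, 0.0121]
tool_rot: [0.672, 0.741, 0.002, 0.005]
ft_force: [6.4, -0.1, 3.0]
grip_width: 0.0496
```

Emit:
{"name": "carry_out", "arguments": {
  "deltas": [
    [1, 0, -0.3, 0, 0, 0, 0],
    [1, 0, -0.6, 0, 0, 0, 0]
  ]
}}

```text
time: 3.75
position: [0.413, -0.0909, 0.0121]
tool_rot: [0.672, 0.741, 0.002, 0.005]
ft_force: [6.2, 0.7, 3.1]
grip_width: 0.0501
```

Emit:
{"name": "carry_out", "arguments": {
  "deltas": [
    [1, 0, -0.3, 0, 0, 0, 0],
    [1, 0, -0.6, 0, 0, 0, 0]
  ]
}}

```text
time: 3.95
position: [0.3985, -0.0927, 0.0121]
tool_rot: [0.672, 0.741, 0.002, 0.006]
ft_force: [6.8, 0.8, 3.0]
grip_width: 0.0501
```

Emit:
{"name": "carry_out", "arguments": {
  "deltas": [
    [1, 0, -0.3, 0, 0, 0, 0],
    [1, 0, -0.6, 0, 0, 0, 0]
  ]
}}

```text
time: 4.15
position: [0.3839, -0.0946, 0.012]
tool_rot: [0.672, 0.741, 0.002, 0.006]
ft_force: [7.7, 0.5, 5.6]
grip_width: 0.0494
```

b1 drags at about 6.5–7 N with roughly 3 N of pressing, so it probably grips. The other two still get tested.

Emit:
{"name": "carry_out", "arguments": {
  "deltas": [
    [1, 0, 0, 0, 0, 0, 0],
    [-1, 0, 0, 0, 0, 0, 0],
    [-1, 0, 0, 0, 0, 0, 0],
    [-1, 0, 0, 0, 0, 0, 0],
    [-1, 0, 0, 0, 0, 0, 0],
    [-1, 0, 0, -1, 0, 0, 0],
    [-1, 0, 0, -2.5, 0, 0, 0],
    [-1, 0, 0, -3.5, 0, 0, 0]
  ]
}}

```text
time: 4.95
position: [0.3782, -0.091, 0.0999]
tool_rot: [0.671, 0.741, -0.0, -0.001]
ft_force: [0.1, -0.2, 0.3]
grip_width: 0.0863
```

Run:
```python
from rig import *
from h import *
o=get_obs();delta(o,[.447,-.195,.09],down(93.7))
```

```text
t 4.95 pos [ 0.3782 -0.091   0.0999] F [ 0.053  -0.2401  0.2858] w 86.3
delta [-4.41  2.33  0.39] [-0.1 -0.1  2. ]
```

Emit:
{"name": "carry_out", "arguments": {
  "deltas": [
    [-1, -1.5, 0.8, 0.1, 0, 0, 1],
    [-1, -3, 1.6, 0.2, 0, 0, 2],
    [-1, -4.2, 2.2, 0.3, 0, 0, 2],
    [-1, -4.4, 2.3, 0.4, 0, 0, 2],
    [-1, -4.4, 2.3, 0.4, 0, 0, 2]
  ]
}}

```text
time: 5.45
position: [0.4466, -0.1955, 0.0881]
tool_rot: [0.684, 0.729, -0.0, -0.001]
ft_force: [-0.1, 0.3, 0.8]
grip_width: 0.087
```

Run:
```python
from rig import *
from h import *
p,d=camera("top");cv2.imwrite("pics/top2.png",cv2.resize(p[180:290,180:360,::-1],None,fx=4,fy=4,interpolation=cv2.INTER_CUBIC))
o=get_obs();delta(o,[.447,-.195,.0125],down(93.7))
```

```text
t 5.5 pos [ 0.4455 -0.1942  0.0881] F [-0.6799 -0.0509 -0.0417] w 86.8
delta [-0.05  0.07  3.02] [-0.2 -0.2 -0. ]
```

View pics/top2.png

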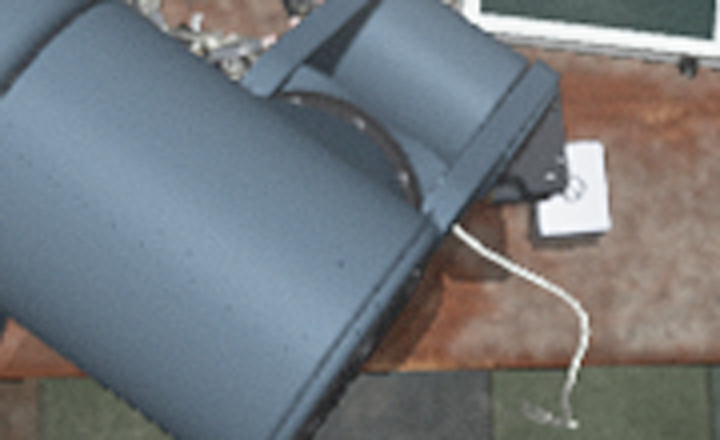

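The arm covers b2, while b3 is visible and unmoved. I'll descend on b2 and drag it the same way.

Emit:
{"name": "carry_out", "arguments": {
  "deltas": [
    [-1, 0, 0, 1, 0, 0, 0],
    [-1, 0, 0, 2, 0, 0, 0],
    [-1, 0, 0, 2.8, 0, 0, 0],
    [-1, 0, 0, 3, 0, 0, 0],
    [1, 0, 0, 3, 0, 0, 0],
    [1, 0, 0, 3, 0, 0, 0],
    [1, 0, 0, 3, 0, 0, 0],
    [1, 0, 0, 3, 0, 0, 0]
  ],
  "force": 20
}}

```text
time: 6.3
position: [0.4475, -0.1956, 0.0147]
tool_rot: [0.684, 0.729, 0.0, 0.001]
ft_force: [-0.2, 0.5, 0.4]
grip_width: 0.0631
```

Emit:
{"name": "carry_out", "arguments": {
  "deltas": [
    [1, 0, 0, 0, 0, 0, 0],
    [1, 0, 0, 0, 0, 0, 0],
    [1, 0, 0, 0, 0, 0, 0]
  ]
}}

```text
time: 6.6
position: [0.4471, -0.1953, 0.0143]
tool_rot: [0.684, 0.729, 0.0, 0.0]
ft_force: [-1.3, 1.2, 4.7]
grip_width: 0.0495
```

Emit:
{"name": "carry_out", "arguments": {
  "deltas": [
    [1, 0, -0.3, 0, 0, 0, 0],
    [1, 0, -0.6, 0, 0, 0, 0]
  ]
}}

```text
time: 6.8
position: [0.4331, -0.1973, 0.0143]
tool_rot: [0.684, 0.73, 0.0, 0.002]
ft_force: [2.8, 0.6, 5.1]
grip_width: 0.0499
```

Emit:
{"name": "carry_out", "arguments": {
  "deltas": [
    [1, 0, -0.3, 0, 0, 0, 0],
    [1, 0, -0.6, 0, 0, 0, 0]
  ]
}}

```text
time: 7.0
position: [0.4175, -0.1982, 0.0143]
tool_rot: [0.684, 0.729, 0.0, 0.002]
ft_force: [3.4, -0.5, 6.1]
grip_width: 0.0498
```

Emit:
{"name": "carry_out", "arguments": {
  "deltas": [
    [1, 0, -0.3, 0, 0, 0, 0],
    [1, 0, -0.6, 0, 0, 0, 0]
  ]
}}

```text
time: 7.2
position: [0.4025, -0.1992, 0.0143]
tool_rot: [0.684, 0.729, 0.0, 0.002]
ft_force: [2.6, -0.7, 4.8]
grip_width: 0.0497
```

Emit:
{"name": "carry_out", "arguments": {
  "deltas": [
    [1, 0, -0.3, 0, 0, 0, 0],
    [1, 0, -0.6, 0, 0, 0, 0]
  ]
}}

```text
time: 7.4
position: [0.3874, -0.2002, 0.0142]
tool_rot: [0.684, 0.729, 0.0, 0.002]
ft_force: [2.4, 0.9, 5.6]
grip_width: 0.0496
```

b2 drags at about 2.8 N while pressed with about 5 N, so it is worn. On to b3.

Emit:
{"name": "carry_out", "arguments": {
  "deltas": [
    [1, 0, 0, 0, 0, 0, 0],
    [-1, 0, 0, 0, 0, 0, 0],
    [-1, 0, 0, 0, 0, 0, 0],
    [-1, 0, 0, 0, 0, 0, 0],
    [-1, 0, 0, 0, 0, 0, 0],
    [-1, 0, 0, -1, 0, 0, 0],
    [-1, 0, 0, -2.5, 0, 0, 0],
    [-1, 0, 0, -3.2, 0, 0, 0]
  ]
}}

```text
time: 8.2
position: [0.3876, -0.1994, 0.0955]
tool_rot: [0.684, 0.73, -0.0, 0.001]
ft_force: [-0.2, -0.0, -0.2]
grip_width: 0.0864
```

Run:
```python
from rig import *
from h import *
o=get_obs();delta(o,[.4405,-.3158,.09],down(93.2))
```

```text
t 8.2 pos [ 0.3876 -0.1994  0.0955] F [-0.1847 -0.0376 -0.1858] w 86.4
delta [-4.78  1.81  0.23] [0.1 0.1 0.5]
```

Emit:
{"name": "carry_out", "arguments": {
  "deltas": [
    [-1, -1.5, 0.6, 0.1, 0, 0, 0.5],
    [-1, -3, 1.2, 0.2, 0, 0, 0.5],
    [-1, -4.5, 1.8, 0.2, 0, 0, 0.5],
    [-1, -4.8, 1.8, 0.2, 0, 0, 0.5],
    [-1, -4.8, 1.8, 0.2, 0, 0, 0.5]
  ]
}}

```text
time: 8.7
position: [0.4399, -0.3172, 0.0884]
tool_rot: [0.688, 0.726, -0.0, 0.0]
ft_force: [-0.8, 1.0, -0.6]
grip_width: 0.087
```

Run:
```python
from rig import *
from h import *
o=get_obs();delta(o,[.4405,-.3158,.0145],down(93.2))
```

```text
t 8.7 pos [ 0.4399 -0.3172  0.0884] F [-0.7552  1.0124 -0.5721] w 87.0
delta [0.05 0.03 2.96] [-0.   0.  -0.1]
```

Emit:
{"name": "carry_out", "arguments": {
  "deltas": [
    [-1, 0, 0, 1, 0, 0, 0],
    [-1, 0, 0, 2, 0, 0, 0],
    [-1, 0, 0, 2.8, 0, 0, 0],
    [-1, 0, 0, 2.95, 0, 0, 0],
    [1, 0, 0, 2.95, 0, 0, 0],
    [1, 0, 0, 2.95, 0, 0, 0],
    [1, 0, 0, 2.95, 0, 0, 0],
    [1, 0, 0, 2.95, 0, 0, 0]
  ],
  "force": 20
}}

```text
time: 9.5
position: [0.4402, -0.3164, 0.016]
tool_rot: [0.687, 0.726, -0.0, 0.001]
ft_force: [0.3, 0.2, 0.1]
grip_width: 0.063
```

Emit:
{"name": "carry_out", "arguments": {
  "deltas": [
    [1, 0, 0, 0, 0, 0, 0],
    [1, 0, 0, 0, 0, 0, 0],
    [1, 0, 0, 0, 0, 0, 0]
  ]
}}

```text
time: 9.8
position: [0.4399, -0.316, 0.0155]
tool_rot: [0.687, 0.726, 0.0, 0.0]
ft_force: [0.3, 0.9, 4.0]
grip_width: 0.0499
```

Emit:
{"name": "carry_out", "arguments": {
  "deltas": [
    [1, -0.3, 0, 0, 0, 0, 0],
    [1, -0.6, 0, 0, 0, 0, 0]
  ]
}}

```text
time: 10.0
position: [0.4404, -0.3303, 0.0155]
tool_rot: [0.687, 0.727, 0.0, -0.001]
ft_force: [0.3, 3.0, 5.3]
grip_width: 0.0495
```

Emit:
{"name": "carry_out", "arguments": {
  "deltas": [
    [1, -0.3, 0, 0, 0, 0, 0],
    [1, -0.6, 0, 0, 0, 0, 0]
  ]
}}

```text
time: 10.2
position: [0.4413, -0.3455, 0.0155]
tool_rot: [0.687, 0.726, 0.0, -0.001]
ft_force: [0.9, 3.1, 5.9]
grip_width: 0.05
```

Emit:
{"name": "carry_out", "arguments": {
  "deltas": [
    [1, -0.3, 0, 0, 0, 0, 0],
    [1, -0.6, 0, 0, 0, 0, 0]
  ]
}}

```text
time: 10.4
position: [0.4421, -0.3605, 0.0155]
tool_rot: [0.687, 0.726, 0.0, -0.001]
ft_force: [-0.1, 2.9, 5.2]
grip_width: 0.0498
```

Emit:
{"name": "carry_out", "arguments": {
  "deltas": [
    [1, -0.3, 0, 0, 0, 0, 0],
    [1, -0.6, 0, 0, 0, 0, 0]
  ]
}}

```text
time: 10.6
position: [0.4429, -0.3755, 0.0155]
tool_rot: [0.687, 0.726, 0.0, -0.001]
ft_force: [-0.3, 2.5, 6.1]
grip_width: 0.0498
```

b3 drags at about 2.9 N while pressed with about 5.5 N, so it is worn. b1 is the gripping block. I'll release b3, rise and look at b1.

Emit:
{"name": "carry_out", "arguments": {
  "deltas": [
    [1, 0, 0, 0, 0, 0, 0],
    [-1, 0, 0, 0, 0, 0, 0],
    [-1, 0, 0, 0, 0, 0, 0],
    [-1, 0, 0, 0, 0, 0, 0],
    [-1, 0, 0, 0, 0, 0, 0],
    [-1, 0, 0, -1, 0, 0, 0],
    [-1, 0, 0, -2.5, 0, 0, 0],
    [-1, 0, 0, -3.5, 0, 0, 0]
  ]
}}

```text
time: 11.4
position: [0.4435, -0.3762, 0.1041]
tool_rot: [0.687, 0.727, -0.0, 0.001]
ft_force: [-1.7, -0.8, 0.2]
grip_width: 0.0863
```

Run:
```python
from rig import *
from h import *
p,d=camera("top");cv2.imwrite("pics/top3.png",cv2.resize(p[130:290,70:460,::-1],None,fx=2,fy=2,interpolation=cv2.INTER_CUBIC))
W=cloud(camera_info("top"),d);z=W[...,2]
m=((z>.025)&(z<.055)&(abs(W[...,0]-.39)<.06)&(abs(W[...,1]+.093)<.06)).astype(np.uint8)
n,l,st,ce=cv2.connectedComponentsWithStats(m);k=1+np.argmax(st[1:,4]);P=W[l==k]
print(st[k],P.mean(0),cv2.minAreaRect(P[:,:2].astype(np.float32)*1000))
o=get_obs();delta(o,[.379,-.093,.09],down(95.7))
```

```text
[241 250  14  13  88] [ 0.3607 -0.1092  0.0392] ((356.4086608886719, -109.23028564453125), (23.27096176147461, 44.56365966796875), 45.702388763427734)
t 11.45 pos [ 0.4451 -0.378   0.1078] F [ 0.2376 -0.9096  1.4803] w 86.8
delta [11.54 -2.01  0.63] [ 0.3  0.4 -2.5]
```

View pics/top3.png

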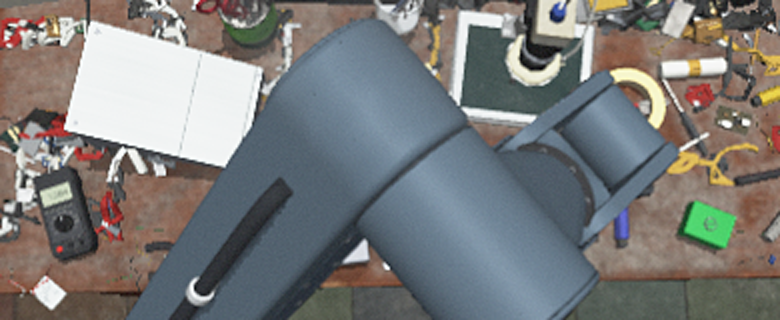

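Only a corner of b1 shows past the arm, but the release point is known. Returning to it.

Emit:
{"name": "carry_out", "arguments": {
  "deltas": [
    [-1, 1.8, -0.3, 0.1, 0, 0, -0.5],
    [-1, 3.6, -0.6, 0.2, 0, 0, -1],
    [-1, 5.4, -0.9, 0.3, 0, 0, -1.5],
    [-1, 7.2, -1.2, 0.4, 0, 0, -2],
    [-1, 9, -1.5, 0.5, 0, 0, -2.5],
    [-1, 10.8, -1.9, 0.6, 0, 0, -2.5],
    [-1, 11.5, -2, 0.6, 0, 0, -2.5],
    [-1, 11.5, -2, 0.6, 0, 0, -2.5]
  ]
}}

```text
time: 12.25
position: [0.375, -0.0886, 0.0874]
tool_rot: [0.67, 0.743, -0.0, -0.002]
ft_force: [-0.5, -0.9, 0.2]
grip_width: 0.0869
```

Run:
```python
from rig import *
from h import *
o=get_obs();delta(o,[.3785,-.093,.0125],down(95.7))
```

```text
t 12.25 pos [ 0.375  -0.0886  0.0874] F [-0.5064 -0.8783  0.1902] w 86.9
delta [-0.2   0.13  3.  ] [-0.2 -0.1  0.2]
```

Emit:
{"name": "carry_out", "arguments": {
  "deltas": [
    [-1, -0.15, 0.1, 1, 0, 0, 0],
    [-1, -0.15, 0.1, 2, 0, 0, 0],
    [-1, -0.15, 0.1, 2.8, 0, 0, 0],
    [-1, -0.15, 0.1, 3, 0, 0, 0],
    [1, -0.15, 0.1, 3, 0, 0, 0],
    [1, -0.15, 0.1, 3, 0, 0, 0],
    [1, -0.15, 0.1, 3, 0, 0, 0],
    [1, -0.15, 0.1, 3, 0, 0, 0]
  ],
  "force": 40
}}

```text
time: 13.05
position: [0.3806, -0.0955, 0.0133]
tool_rot: [0.671, 0.741, 0.0, 0.001]
ft_force: [-0.7, 0.3, -0.0]
grip_width: 0.0627
```

Emit:
{"name": "carry_out", "arguments": {
  "deltas": [
    [1, 0, 0, 0, 0, 0, 0],
    [1, 0, 0, 0, 0, 0, 0],
    [1, 0, 0, 0, 0, 0, 0]
  ]
}}

```text
time: 13.35
position: [0.3802, -0.095, 0.013]
tool_rot: [0.671, 0.741, 0.0, 0.0]
ft_force: [0.0, 2.3, 6.3]
grip_width: 0.0498
```

Emit:
{"name": "carry_out", "arguments": {
  "deltas": [
    [1, 0, 0, -0.3, 0, 0, 0],
    [1, 0, 0, -1, 0, 0, 0],
    [1, 0, 0, -2, 0, 0, 0],
    [1, 0, 0, -3.2, 0, 0, 0],
    [1, 0, 0, -4.5, 0, 0, 0],
    [1, 0, 0, -5.5, 0, 0, 0],
    [1, 0, 0, -6, 0, 0, 0],
    [1, 0, 0, -6, 0, 0, 0]
  ]
}}

```text
time: 14.15
position: [0.3804, -0.0953, 0.164]
tool_rot: [0.671, 0.741, 0.0, 0.002]
ft_force: [-0.8, 0.6, -5.3]
grip_width: 0.0493
```

Run:
```python
from rig import *
from h import *
p,d=camera("scene");cv2.imwrite("pics/sc4.png",cv2.resize(p[100:290,180:380,::-1],None,fx=3,fy=3,interpolation=cv2.INTER_CUBIC))
o=get_obs()
T=tool(PX,-PZ)
delta(o,plate(-.07,0,.06),T)
delta(o,plate(-.07,0,.013),T)
```

```text
t 14.2 pos [ 0.3798 -0.095   0.163 ] F [-0.0326 -0.2286 -5.3698] w 49.6
delta [5.4  7.62 1.39] [-3.4 23.9 16.4]
t 14.2 pos [ 0.3798 -0.095   0.163 ] F [-0.0326 -0.2286 -5.3698] w 49.6
delta [6.14 7.84 3.11] [-3.4 23.9 16.4]
```

View pics/sc4.png

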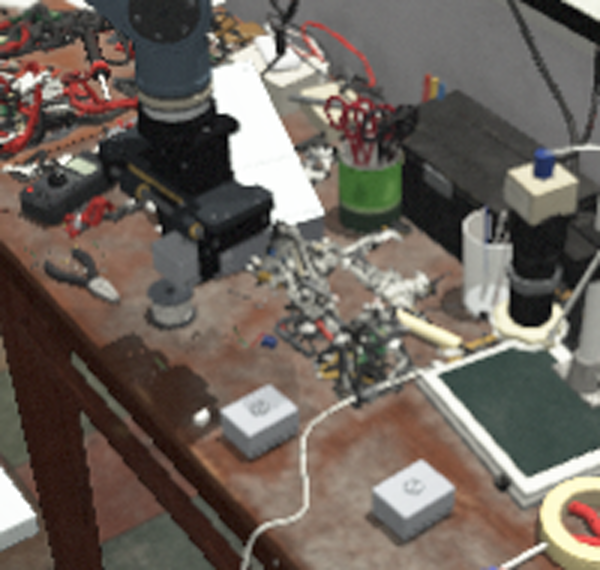

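The block is held with 5.3 N of weight on the wrist, and b2 and b3 stand on the desk. I'll move to a standoff above the plate.

Emit:
{"name": "carry_out", "arguments": {
  "deltas": [
    [1, 0.5, 0.8, 0, 0, 2, 1],
    [1, 1.3, 1.9, 0.2, -0.5, 6, 4],
    [1, 2.2, 3.1, 0.4, -1, 10, 7],
    [1, 3.1, 4.4, 0.7, -1.7, 14, 10],
    [1, 4, 5.7, 1, -2.4, 18, 13],
    [1, 4.8, 6.8, 1.2, -3, 22, 15],
    [1, 5.3, 7.5, 1.4, -3.4, 23.9, 16.4],
    [1, 5.4, 7.6, 1.4, -3.4, 23.9, 16.4]
  ]
}}

```text
time: 15.0
position: [0.5555, 0.0584, 0.1244]
tool_rot: [0.755, 0.622, 0.159, -0.135]
ft_force: [-0.5, -0.5, -5.2]
grip_width: 0.0497
```

Emit:
{"name": "carry_out", "arguments": {
  "deltas": [
    [1, 0, 0, 0, 0, 0, 0],
    [1, 0, 0, 0, 0, 0, 0]
  ]
}}

```text
time: 15.2
position: [0.5543, 0.0579, 0.1267]
tool_rot: [0.754, 0.623, 0.159, -0.134]
ft_force: [0.2, 0.2, -5.1]
grip_width: 0.0498
```

Run:
```python
from rig import *
from h import *
p,d=camera("scene");cv2.imwrite("pics/sc5.png",cv2.resize(p[90:240,180:340,::-1],None,fx=4,fy=4,interpolation=cv2.INTER_CUBIC))
p,d=camera("top");cv2.imwrite("pics/top5.png",cv2.resize(p[120:240,80:260,::-1],None,fx=4,fy=4,interpolation=cv2.INTER_CUBIC))
o=get_obs()
T=tool(PX,-PZ)
delta(o,plate(-.07,0,.06),T)
delta(o,plate(-.07,0,.014),T)
```

```text
t 15.3 pos [0.5549 0.0577 0.1275] F [-0.0617 -1.0489 -4.4388] w 49.7
delta [ 0.04  0.04 -0.01] [-0.1 -0.  -0.1]
t 15.3 pos [0.5549 0.0577 0.1275] F [-0.0617 -1.0489 -4.4388] w 49.7
delta [0.04 0.04 1.83] [-0.1 -0.  -0.1]
```

View pics/sc5.png

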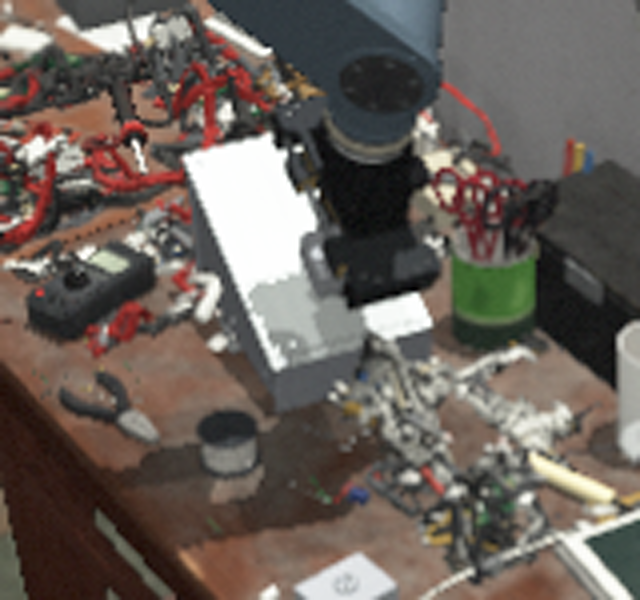

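View pics/top5.png

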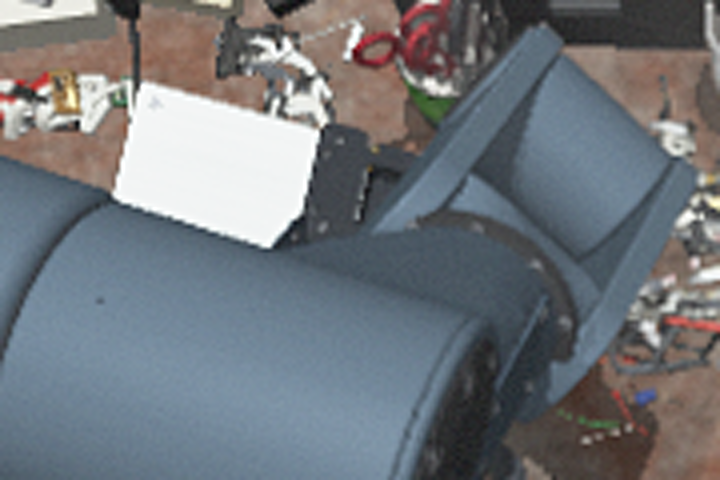

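The block sits over the lower plate and the view agrees with the computed pose. I'll lower it until contact.

Emit:
{"name": "carry_out", "arguments": {
  "deltas": [
    [1, 0, 0, 0.5, 0, 0, 0],
    [1, 0, 0, 1, 0, 0, 0],
    [1, 0.05, 0.05, 1.4, 0, 0, 0],
    [1, 0.05, 0.05, 1.6, 0, 0, 0],
    [1, 0.05, 0.05, 1.7, 0, 0, 0],
    [1, 0.05, 0.05, 1.75, 0, 0, 0]
  ]
}}

```text
time: 15.9
position: [0.5605, 0.0766, 0.0877]
tool_rot: [0.754, 0.622, 0.16, -0.133]
ft_force: [-0.9, 0.9, -5.0]
grip_width: 0.0496
```

Emit:
{"name": "carry_out", "arguments": {
  "deltas": [
    [1, 0, 0, 0.03, 0, 0, 0],
    [1, 0, 0, 0.05, 0, 0, 0]
  ]
}}

```text
time: 16.1
position: [0.5609, 0.0768, 0.0872]
tool_rot: [0.754, 0.622, 0.16, -0.133]
ft_force: [-0.7, -0.4, -5.0]
grip_width: 0.0496
```

Emit:
{"name": "carry_out", "arguments": {
  "deltas": [
    [1, 0, 0, 0.03, 0, 0, 0],
    [1, 0, 0, 0.05, 0, 0, 0]
  ]
}}

```text
time: 16.3
position: [0.5608, 0.0771, 0.0862]
tool_rot: [0.754, 0.622, 0.16, -0.133]
ft_force: [-1.0, -2.0, -0.9]
grip_width: 0.0494
```

Run:
```python
from rig import *
from h import *
o=get_obs();print(o["ft_force"]@PZ,(o["position"]-PC)@np.c_[PX,PY,PZ])
delta(o,plate(-.07,0,.013),tool(PX,-PZ))
```

```text
0.04914039979102265 [-0.0693 -0.0012  0.0137]
t 16.3 pos [0.5608 0.0771 0.0862] F [-1.     -2.0151 -0.9114] w 49.4
delta [-0.03 -0.05  0.03] [-0.  -0.  -0.1]
```

Emit:
{"name": "carry_out", "arguments": {
  "deltas": [
    [1, 0, 0, 0.03, 0, 0, 0],
    [1, 0, 0, 0.05, 0, 0, 0],
    [1, 0, 0, 0.05, 0, 0, 0]
  ]
}}

```text
time: 16.6
position: [0.5609, 0.0776, 0.0852]
tool_rot: [0.754, 0.622, 0.16, -0.133]
ft_force: [-3.6, -4.0, 3.3]
grip_width: 0.0497
```

Emit:
{"name": "carry_out", "arguments": {
  "deltas": [
    [-0.3, 0, 0, 0, 0, 0, 0],
    [-0.3, 0, 0, 0, 0, 0, 0],
    [-0.3, 0, 0, 0, 0, 0, 0],
    [-0.3, 0, 0, 0, 0, 0, 0]
  ]
}}

```text
time: 17.0
position: [0.5611, 0.0781, 0.0847]
tool_rot: [0.754, 0.622, 0.16, -0.133]
ft_force: [0.5, -0.0, 1.0]
grip_width: 0.0566
```

Run:
```python
from rig import *
from h import *
p,d=camera("scene");cv2.imwrite("pics/sc6.png",cv2.resize(p[90:240,180:340,::-1],None,fx=4,fy=4,interpolation=cv2.INTER_CUBIC))
o=get_obs();print(o["ft_force"],o["grip_width"])
```

```text
[ 0.0933 -0.1455 -0.5216] 0.0561249699869687
```

View pics/sc6.png

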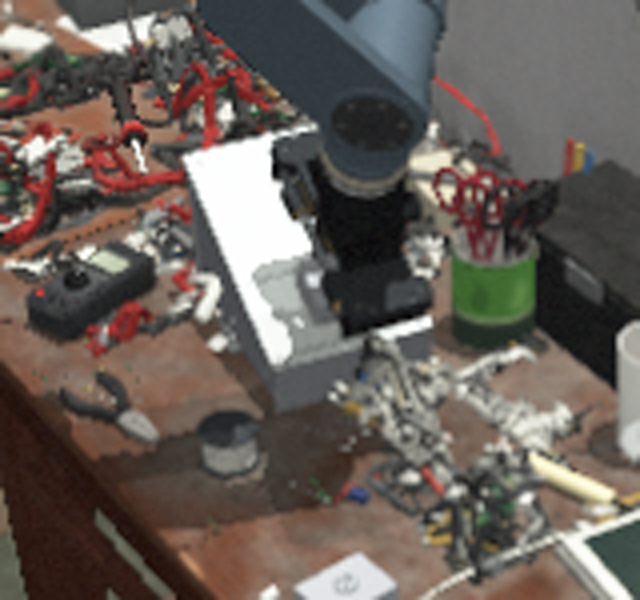

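No force on the fingers with about 3 mm of clearance each side, so the block holds. Next I retreat and refine the meter's pose from the first image.

Emit:
{"name": "carry_out", "arguments": {
  "deltas": [
    [-0.5, 0, 0, 0, 0, 0, 0],
    [-0.5, 0, 0, 0, 0, 0, 0],
    [-0.5, 0, 0, -0.5, 0, 0, 0],
    [-0.5, 0, 0, -1.5, 0, 0, 0],
    [-0.5, 0, 0, -2.7, 0, 0, 0],
    [-0.6, 0, 0, -3.9, 0, 0, 0],
    [-0.8, 0, 0, -5, 0, 0, 0],
    [-1, 0, 0, -6, 0, 0, 0]
  ]
}}

```text
time: 17.85
position: [0.5493, 0.0168, 0.2238]
tool_rot: [0.755, 0.622, 0.16, -0.132]
ft_force: [1.8, 0.5, 0.2]
grip_width: 0.0787
```

Run:
```python
from rig import *
from h import *
i=camera_info("top");d=np.load("pics/top0d.npy");W=cloud(i,d);z=W[...,2]
img=cv2.imread("pics/top0.png")
m=np.zeros(z.shape,np.uint8);s=np.s_[205:265,80:125]
m[s]=(z[s]>.030)&(z[s]<.052)
n,l,st,ce=cv2.connectedComponentsWithStats(m);k=1+np.argmax(st[1:,4]);m=(l==k).astype(np.uint8)
m2=cv2.morphologyEx(m,cv2.MORPH_OPEN,np.ones((5,5)))
for q in(m,m2):
    P=W[q>0];print(len(P),P.mean(0),cv2.minAreaRect(P[:,:2].astype(np.float32)*1000))
    u=P[:,:2]-P[:,:2].mean(0);w,v=np.linalg.eigh(u.T@u);a=v[:,1]*np.sign(v[0,1]);print("pca az",np.degrees(np.arctan2(a[1],a[0])),np.ptp(u@a),np.ptp(u@v[:,0]))
vis=img.copy();vis[m2>0]=vis[m2>0]//2+np.array([0,120,0],np.uint8)
a=cv2.resize(img[200:270,70:140],None,fx=5,fy=5,interpolation=cv2.INTER_CUBIC);b=cv2.resize(vis[200:270,70:140],None,fx=5,fy=5,interpolation=cv2.INTER_NEAREST)
cv2.imwrite("pics/m0.png",np.hstack([a,b]))
# heights around for fingers
c=np.array([.431,.305]);
for az in(106,108,110):
  t=np.array([np.cos(np.radians(az)),np.sin(np.radians(az))])
  l_=np.array([t[1],-t[0]])
  q=W[...,:2]-c;A=q@t;B=q@l_
  for sg in(1,-1):
    k=(sg*A>.036)&(sg*A<.066)&(abs(B)<.016);print(az,sg,np.nanmax(z[k]),np.sort(z[k])[-6:])
print(get_obs()["position"])
```

```text
872 [0.4291 0.3035 0.0364] ((434.8403625488281, 305.80438232421875), (135.29403686523438, 59.77141571044922), 18.72728157043457)
pca az 18.19874138155082 0.1351492390679124 0.060270369906780516
782 [0.4291 0.3042 0.0367] ((429.3724670410156, 305.01873779296875), (119.9515380859375, 58.192562103271484), 17.30140495300293)
pca az 16.691696970809566 0.11966969690453608 0.05886679433242989
106 1 0.013049905583070398 [0.009  0.0097 0.0099 0.0107 0.0111 0.013 ]
106 -1 0.03106382872138802 [0.0269 0.0283 0.0286 0.0302 0.031  0.0311]
108 1 0.013049905583070398 [0.009  0.0097 0.0099 0.0107 0.0111 0.013 ]
108 -1 0.03106382872138802 [0.0269 0.0283 0.0286 0.0302 0.031  0.0311]
110 1 0.013049905583070398 [0.009  0.0097 0.0099 0.0107 0.0111 0.013 ]
110 -1 0.03106382872138802 [0.0269 0.0283 0.0286 0.0302 0.031  0.0311]
[0.5493 0.0168 0.2238]
```

View pics/m0.png

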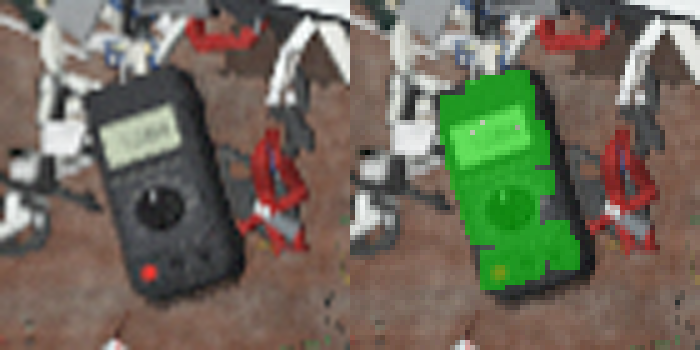

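The crop shows the meter with its display toward +x and its foot (jacks) toward the robot, at az about 17.5°. A red clip sits to its right, so I'll check heights where the right finger goes.

Run:
```python
from rig import *
from h import *
i=camera_info("top");d=np.load("pics/top0d.npy");W=cloud(i,d);z=W[...,2]
c=np.array([.4295,.3045]);a=np.radians(17.5);L=np.array([np.cos(a),np.sin(a)]);T=np.array([-L[1],L[0]])
q=W[...,:2]-c;A=q@L*1000;B=q@T*1000
print("rows: along L; cols: across T (mm, - = right)")
bs=np.arange(-75,76,10)
print("      ",bs)
for l0 in range(-75,76,10):
    print(l0,[int(np.nanmax(z[k])*1000) if (k:=(abs(A-l0)<5)&(abs(B-b)<5)).any() else None for b in bs])
o=get_obs()
delta(o,[.43,.304,.20],down(107.5));
```

```text
rows: along L; cols: across T (mm, - = right)
       [-75 -65 -55 -45 -35 -25 -15  -5   5  15  25  35  45  55  65  75]
-75 [6, 3, 7, 3, 5, 8, 3, 2, 3, 5, 4, 5, 3, 2, 3, 4]
-65 [3, 4, 4, 3, 2, 32, 31, 33, 31, 29, 27, 5, 5, 6, 5, 4]
-55 [2, 8, 11, 10, 5, 39, 39, 38, 40, 39, 38, 5, 4, 7, 3, 3]
-45 [3, 7, 12, 10, 31, 41, 42, 41, 43, 38, 39, 8, 4, 3, 5, 4]
-35 [6, 16, 13, 12, 34, 40, 41, 46, 43, 39, 40, 3, 7, 5, 4, 5]
-25 [6, 23, 14, 12, 10, 39, 44, 46, 49, 40, 39, 4, 4, 3, 3, 3]
-15 [25, 32, 31, 22, 11, 38, 42, 49, 49, 45, 39, -2, 7, 5, 7, 3]
-5 [14, 30, 30, 11, 7, 37, 42, 47, 42, 42, 41, 5, 2, 4, 4, 10]
5 [10, 23, 23, 7, 9, 38, 38, 40, 39, 40, 38, None, 10, 13, 4, 8]
15 [11, 8, 2, 8, 7, 38, 39, 39, 39, 38, 42, None, 4, 11, 10, 9]
25 [12, 10, 5, 1, 4, 39, 38, 41, 42, 41, 38, 29, 18, 15, 18, 12]
35 [21, 10, 2, 4, 28, 37, 40, 42, 40, 44, 39, 28, 22, 18, 13, 11]
45 [11, 6, 5, 3, 26, 43, 38, 41, 38, 40, 39, 27, 24, 22, 18, 11]
55 [6, 2, 2, 1, 4, 38, 41, 39, 40, 38, 38, 11, 16, 22, 4, 4]
65 [145, 9, 8, 8, 4, 4, 31, 39, 35, 29, 31, 8, 18, 12, 9, 7]
75 [149, 152, 52, 51, 10, 13, 12, 49, 17, 9, 8, 14, 11, 10, 4, 3]
t 17.85 pos [0.5493 0.0168 0.2238] F [1.7784 0.4509 0.1698] w 78.7
delta [ 9.08 -6.87  5.09] [  6.  -23.5 -28.1]
```

The red clip (30 mm high) sits right of the meter's middle, and the plate corner limits the space at the top end. I'll grasp 40 mm toward the foot from the middle, with partly opened jaws and tool x at az −72.5, so the last joint stays in range at the plate.

Run:
```python
from rig import *
from h import *
o=get_obs()
delta(o,[.42,.18,.25],down(20));print(o["q"])
```

```text
t 17.85 pos [0.5493 0.0168 0.2238] F [1.7784 0.4509 0.1698] w 78.7
delta [ 5.38 -6.32  1.25] [-12.4 -21.8  58.1]
[-0.4061  0.4416  1.6827  0.4502  1.1524 -1.9988]
```

Emit:
{"name": "carry_out", "arguments": {
  "deltas": [
    [-1, 0.5, -0.6, -0.5, -1.5, -2.7, 7],
    [-1, 1.2, -1.4, -0.6, -3, -5.4, 14.5],
    [-1, 2, -2.3, -0.4, -4.6, -8.1, 21.8],
    [-1, 2.8, -3.2, 0, -6.2, -10.9, 29],
    [-1, 3.5, -4.1, 0.4, -7.7, -13.6, 36],
    [-1, 4.2, -5, 0.8, -9.3, -16.3, 43.5],
    [-1, 4.9, -5.8, 1.1, -10.9, -19, 51],
    [-1, 5.4, -6.3, 1.25, -12.4, -21.8, 58.1]
  ]
}}

```text
time: 18.65
position: [0.4206, 0.1791, 0.2488]
tool_rot: [0.978, 0.207, 0.01, -0.01]
ft_force: [1.1, -0.3, -1.6]
grip_width: 0.0871
```

Run:
```python
from rig import *
from h import *
o=get_obs()
delta(o,[.3913,.2925,.17],down(-40));print(o["q"])
```

```text
t 18.65 pos [0.4206 0.1791 0.2488] F [ 1.0972 -0.3048 -1.592 ] w 87.1
delta [ 0.68 -4.57  3.25] [-1.6 -0.8 63.9]
[ 0.1419  0.2544  1.8206  0.0257  1.0474 -0.2876]
```

Emit:
{"name": "carry_out", "arguments": {
  "deltas": [
    [-1, 0, -0.6, 0.4, 0, 0, 8],
    [-1, 0.1, -1.2, 0.8, 0, 0, 16],
    [-1, 0.2, -1.8, 1.2, 0, 0, 24],
    [-1, 0.3, -2.4, 1.6, 0, 0, 32],
    [-0.8, 0.4, -3, 2, 0, 0, 40],
    [-0.7, 0.5, -3.6, 2.4, 0, 0, 48],
    [-0.7, 0.6, -4.2, 2.8, 0, 0, 56],
    [-0.7, 0.7, -4.6, 3.2, -1.6, -0.8, 63.9]
  ]
}}

```text
time: 19.45
position: [0.3919, 0.2927, 0.171]
tool_rot: [0.939, -0.343, -0.0, -0.001]
ft_force: [0.6, -0.8, -1.2]
grip_width: 0.0749
```

Run:
```python
from rig import *
from h import *
o=get_obs()
delta(o,[.3913,.2925,.12],down(-72.5));print(o["q"])
```

```text
t 19.45 pos [0.3919 0.2927 0.171 ] F [ 0.6499 -0.7748 -1.2039] w 74.9
delta [-0.01  0.02  2.04] [-0.   0.1 32.4]
[0.4116 0.4233 1.8223 0.0019 0.8955 1.1101]
```

Emit:
{"name": "carry_out", "arguments": {
  "deltas": [
    [-0.7, 0, 0, 0.4, 0, 0, 8],
    [-0.7, 0, 0, 0.8, 0, 0, 16],
    [-0.7, 0, 0, 1.2, 0, 0, 24],
    [-0.7, 0, 0, 1.6, 0, 0, 32.4],
    [-0.7, 0, 0, 2, 0, 0, 32.4],
    [-0.7, 0, 0, 2, 0, 0, 32.4]
  ]
}}

```text
time: 20.05
position: [0.3922, 0.2923, 0.12]
tool_rot: [0.809, -0.588, -0.001, -0.0]
ft_force: [-0.1, -0.3, -0.2]
grip_width: 0.0737
```

Run:
```python
from rig import *
from h import *
p,d=camera("scene");cv2.imwrite("pics/sc7.png",cv2.resize(p[90:240,160:320,::-1],None,fx=4,fy=4,interpolation=cv2.INTER_CUBIC))
p,d=camera("top");cv2.imwrite("pics/top7.png",cv2.resize(p[130:290,70:260,::-1],None,fx=4,fy=3.7,interpolation=cv2.INTER_CUBIC))
W=cloud(camera_info("top"),d)
# block on plate
q=(W-PC)@np.c_[PX,PY,PZ]
m=((q[...,2]>.025)&(q[...,2]<.05)&(abs(q[...,0]+.07)<.06)&(abs(q[...,1])<.06))
if m.sum()>10: print("block",m.sum(),q[m].mean(0),cv2.minAreaRect(q[m][:,:2].astype(np.float32)*1000))
o=get_obs()
delta(o,[.3913,.2925,.018],down(-72.5))
```

```text
block 461 [-0.0686 -0.0008  0.0395] ((-69.60176086425781, -2.0990562438964844), (50.7149772644043, 64.66712951660156), 0.22145521640777588)
t 20.15 pos [0.3929 0.2928 0.1208] F [0.3182 0.9191 0.0605] w 73.7
delta [-0.    0.07  4.11] [-0.1  0.1  0.5]
```

View pics/sc7.png

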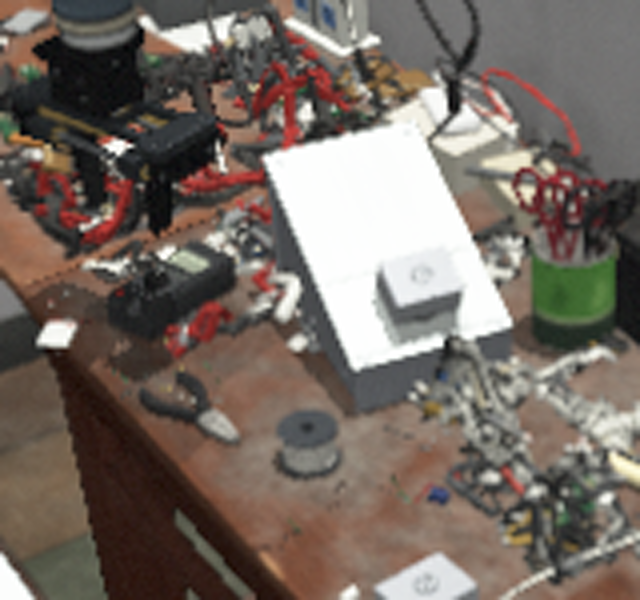

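View pics/top7.png

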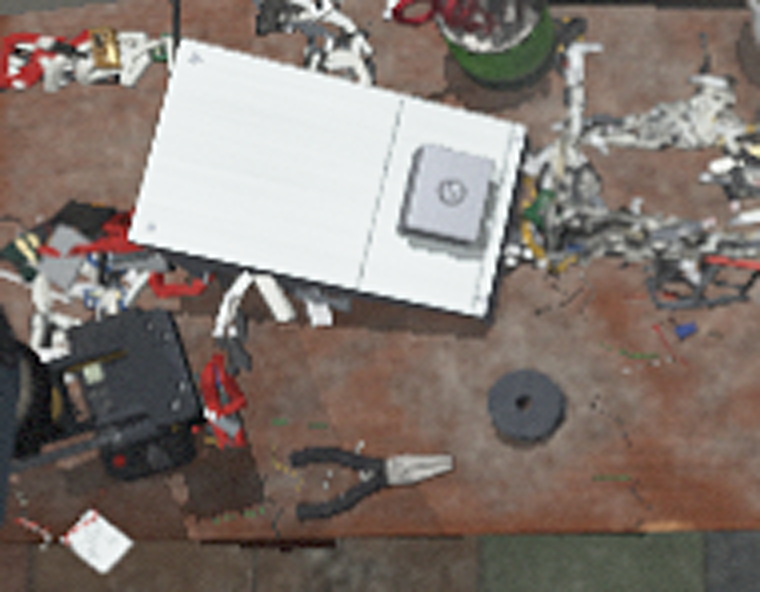

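The block sits at plate (−70, −2) mm, square to within 0.2° and between the lines, and it is staying put. The spool is untouched and the gripper is above the foot half of the meter. Descending.

Emit:
{"name": "carry_out", "arguments": {
  "deltas": [
    [-0.7, 0, 0.05, 1, 0, 0, 0.5],
    [-0.7, 0, 0.05, 2, 0, 0, 0.5],
    [-0.7, 0, 0.05, 3, 0, 0, 0.5],
    [-0.7, 0, 0.05, 3.7, 0, 0, 0.5],
    [-0.7, 0, 0.05, 4.05, 0, 0, 0.5]
  ],
  "force": 40
}}

```text
time: 20.65
position: [0.3916, 0.2926, 0.0186]
tool_rot: [0.806, -0.592, -0.001, -0.001]
ft_force: [1.5, 0.0, 0.6]
grip_width: 0.0735
```

Emit:
{"name": "carry_out", "arguments": {
  "deltas": [
    [1, 0, 0, 0.05, 0, 0, 0],
    [1, 0, 0, 0.05, 0, 0, 0],
    [1, 0, 0, 0.05, 0, 0, 0],
    [1, 0, 0, 0.05, 0, 0, 0],
    [1, 0, 0, 0.05, 0, 0, 0]
  ]
}}

```text
time: 21.15
position: [0.3923, 0.2931, 0.019]
tool_rot: [0.806, -0.592, -0.0, -0.002]
ft_force: [1.4, 0.5, 3.3]
grip_width: 0.0576
```

Gripped at 57.6 mm, which is the case width. Lifting.

Emit:
{"name": "carry_out", "arguments": {
  "deltas": [
    [1, 0, 0, 0, 0, 0, 0],
    [1, 0, 0, -0.2, 0, 0, 0],
    [1, 0, 0, -0.8, 0, 0, 0],
    [1, 0, 0, -1.8, 0, 0, 0],
    [1, 0, 0, -3, 0, 0, 0],
    [1, 0, 0, -4.2, 0, 0, 0],
    [1, 0, 0, -5.2, 0, 0, 0],
    [1, 0, 0, -6, 0, 0, 0]
  ]
}}

```text
time: 21.95
position: [0.3912, 0.2923, 0.1696]
tool_rot: [0.806, -0.592, -0.0, -0.001]
ft_force: [0.3, 0.1, -1.2]
grip_width: 0.0576
```

Emit:
{"name": "carry_out", "arguments": {
  "deltas": [
    [1, 0, 0, -1, 0, 0, 0],
    [1, 0, 0, -2, 0, 0, 0],
    [1, 0, 0, -2.6, 0, 0, 0],
    [1, 0, 0, -2.8, 0, 0, 0],
    [1, 0, 0, -2.8, 0, 0, 0]
  ]
}}

```text
time: 22.45
position: [0.3913, 0.2921, 0.2384]
tool_rot: [0.806, -0.592, -0.0, -0.001]
ft_force: [-0.1, -0.9, -2.1]
grip_width: 0.0574
```

Run:
```python
from rig import *
from h import *
p,d=camera("scene");cv2.imwrite("pics/sc8.png",cv2.resize(p[60:240,160:320,::-1],None,fx=4,fy=3.3,interpolation=cv2.INTER_CUBIC))
p,dt=camera("top");cv2.imwrite("pics/top8.png",cv2.resize(p[130:290,70:260,::-1],None,fx=4,fy=3.7,interpolation=cv2.INTER_CUBIC))
o=get_obs();r0=R.from_quat(o["tool_rot"])
for n,dd in(("scene",d),("top",dt)):
    q=r0.inv().apply((cloud(camera_info(n),dd)-o["position"]).reshape(-1,3)).reshape(420,560,3)
    m=(abs(q[...,0])<.04)&(abs(q[...,1])<.2)&(q[...,2]<.03)&(q[...,2]>-.045)
    P=q[m];print(n,m.sum(),"y range",np.percentile(P[:,1],[0,2,98,100]),"x",np.percentile(P[:,0],[2,98]))
    # slope of top surface along y
    for y0 in np.arange(-.12,.07,.02):
        k=abs(P[:,1]-y0)<.01
        if k.sum()>5: print(round(y0,2),k.sum(),"z min/max",np.percentile(P[k,2],[5,50,95]))
T=tool(-PY,-PZ)
delta(o,plate(-.02,0,.09),T)
print("y tool axis on plate",T.as_matrix()[:,1]@PX)
```

```text
scene 496 y range [-0.1013 -0.0942  0.0265  0.0292] x [-0.0325  0.0392]
-0.1 19 z min/max [-0.0156 -0.0049  0.0115]
-0.08 51 z min/max [-0.0174 -0.0076  0.016 ]
-0.06 54 z min/max [-0.0171 -0.008   0.0146]
-0.04 55 z min/max [-0.0182 -0.0066  0.0149]
-0.02 44 z min/max [-0.0352 -0.0106  0.0138]
0.0 138 z min/max [-0.0409 -0.0175  0.0126]
0.02 135 z min/max [-0.018  -0.0041  0.0136]
top 677 y range [-0.1003 -0.097   0.0229  0.0233] x [-0.0275  0.0285]
-0.1 88 z min/max [-0.0195 -0.0157  0.0019]
-0.08 232 z min/max [-0.0202 -0.0165  0.0001]
-0.06 123 z min/max [-0.0208 -0.0175 -0.013 ]
-0.04 22 z min/max [-0.0229 -0.0186 -0.0157]
-0.02 59 z min/max [-0.0293 -0.0246 -0.0211]
0.0 50 z min/max [-0.0344 -0.0192 -0.0158]
0.02 103 z min/max [-0.0181 -0.0101  0.0083]
t 22.55 pos [0.3906 0.2918 0.2371] F [ 0.0838  0.1206 -1.8864] w 57.2
delta [ 9.72 -4.16  2.42] [ 21.6 -12.8 -60.8]
y tool axis on plate -0.9999999999999999
```

View pics/sc8.png

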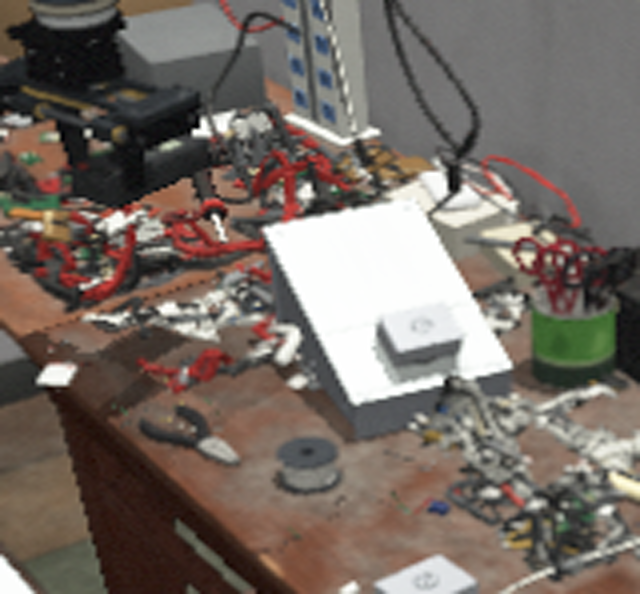

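View pics/top8.png

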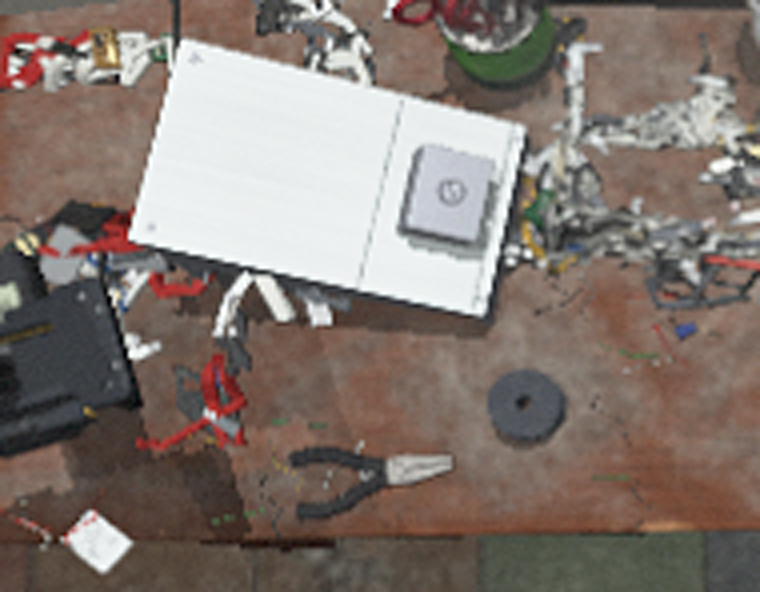

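The meter is held level with its foot 24 mm from the TCP along tool +y, and the view shows the path over the plate is clear. I'll swing it over.

Run:
```python
from rig import *
from h import *
o=get_obs();delta(o,plate(-.012,-.001,.09),tool(-PY,-PZ))
```

```text
t 22.55 pos [0.3906 0.2918 0.2371] F [ 0.0838  0.1206 -1.8864] w 57.2
delta [ 9.48 -4.33  2.29] [ 21.6 -12.8 -60.8]
```

Emit:
{"name": "carry_out", "arguments": {
  "deltas": [
    [1, 0.4, -0.2, 0, 1, -0.6, -3],
    [1, 1.2, -0.5, 0, 3, -1.8, -8.5],
    [1, 2.4, -1, 0.3, 5.4, -3.2, -15.2],
    [1, 3.6, -1.5, 0.7, 8.1, -4.8, -22.8],
    [1, 4.9, -2.1, 1, 10.8, -6.4, -30.4],
    [1, 6.1, -2.6, 1.4, 13.5, -8, -38],
    [1, 7.3, -3.1, 1.7, 16.2, -9.6, -45.6],
    [1, 8.3, -3.6, 2, 18.5, -11, -52]
  ]
}}

```text
time: 23.35
position: [0.5337, 0.1265, 0.1882]
tool_rot: [0.959, -0.237, 0.012, -0.155]
ft_force: [0.8, 0.1, -2.8]
grip_width: 0.0574
```

Run:
```python
from rig import *
from h import *
o=get_obs();delta(o,plate(-.012,-.001,.09),tool(-PY,-PZ));print(o["q"])
```

```text
t 23.35 pos [0.5337 0.1265 0.1882] F [ 0.784   0.072  -2.7744] w 57.4
delta [1.64 0.5  0.13] [  5.8  -3.1 -16.3]
[-0.1479  0.4392  1.7801  0.3957  0.9069  0.0924]
```

Emit:
{"name": "carry_out", "arguments": {
  "deltas": [
    [1, 0.5, 0.1, 0, 1.8, -1, -5],
    [1, 1, 0.3, 0, 3.6, -2, -10],
    [1, 1.5, 0.4, 0.1, 5.2, -2.8, -14.5],
    [1, 1.6, 0.5, 0.1, 5.8, -3.1, -16.3],
    [1, 1.6, 0.5, 0.1, 5.8, -3.1, -16.3],
    [1, 1.6, 0.5, 0.1, 5.8, -3.1, -16.3]
  ]
}}

```text
time: 23.95
position: [0.5632, 0.0994, 0.1806]
tool_rot: [0.974, -0.096, 0.02, -0.206]
ft_force: [0.2, -0.2, -1.0]
grip_width: 0.0578
```

Run:
```python
from rig import *
from h import *
p,d=camera("scene");cv2.imwrite("pics/sc9.png",cv2.resize(p[60:240,160:320,::-1],None,fx=4,fy=3.3,interpolation=cv2.INTER_CUBIC))
o=get_obs();print((o["position"]-PC)@np.c_[PX,PY,PZ]);delta(o,plate(-.012,-.001,.09),tool(-PY,-PZ));delta(o,plate(-.012,-.001,.022),tool(-PY,-PZ));print(o["q"])
```

```text
[-0.0101  0.0007  0.0911]
t 24.0 pos [0.5632 0.0997 0.181 ] F [-0.4273 -0.1825 -1.6087] w 57.6
delta [0.07 0.08 0.04] [ 0.1 -0.1 -0.3]
t 24.0 pos [0.5632 0.0997 0.181 ] F [-0.4273 -0.1825 -1.6087] w 57.6
delta [0.07 0.07 2.76] [ 0.1 -0.1 -0.3]
[-0.2472  0.5071  1.7139  0.4998  1.0048 -0.3415]
```

View pics/sc9.png

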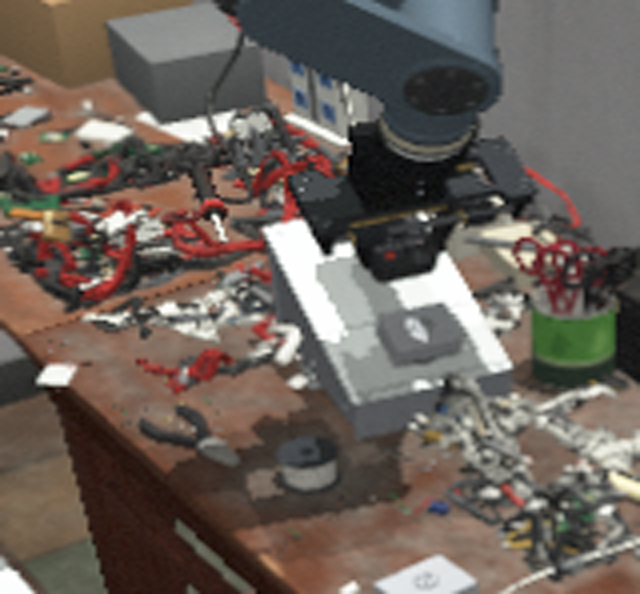

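The meter is above the block with its top end up the slope. I'll lower it behind the block.

Emit:
{"name": "carry_out", "arguments": {
  "deltas": [
    [1, 0.07, 0, 0.5, 0, 0, -0.3],
    [1, 0.07, 0, 1.1, 0, 0, -0.3],
    [1, 0.07, 0.05, 1.7, 0, 0, -0.3],
    [1, 0.07, 0.05, 2.2, 0, 0, -0.3],
    [1, 0.07, 0.05, 2.5, 0, 0, -0.3],
    [1, 0.07, 0.05, 2.6, 0, 0, -0.3]
  ]
}}

```text
time: 24.6
position: [0.5701, 0.1246, 0.1208]
tool_rot: [0.974, -0.092, 0.021, -0.206]
ft_force: [-0.2, -0.1, -0.8]
grip_width: 0.0577
```

Emit:
{"name": "carry_out", "arguments": {
  "deltas": [
    [1, 0, 0, 0.05, 0, 0, 0],
    [1, 0, 0, 0.1, 0, 0, 0],
    [1, 0, 0, 0.1, 0, 0, 0]
  ]
}}

```text
time: 24.9
position: [0.5713, 0.1246, 0.1199]
tool_rot: [0.974, -0.093, 0.022, -0.206]
ft_force: [0.3, -0.6, -1.3]
grip_width: 0.0578
```

Run:
```python
from rig import *
from h import *
p,d=camera("scene");cv2.imwrite("pics/sc10.png",cv2.resize(p[110:210,200:300,::-1],None,fx=6,fy=6,interpolation=cv2.INTER_CUBIC))
o=get_obs();print((o["position"]-PC)@np.c_[PX,PY,PZ],o["ft_force"]@np.c_[PX,PY,PZ]);delta(o,plate(-.012,-.001,.02),tool(-PY,-PZ))
```

```text
[-0.0113 -0.0024  0.0247] [-1.0579 -0.3048 -0.6858]
t 24.95 pos [0.5712 0.1246 0.1199] F [ 0.1691 -0.7328 -1.0568] w 57.1
delta [-0.06  0.03  0.19] [ 0.1 -0.2  0.1]
```

View pics/sc10.png

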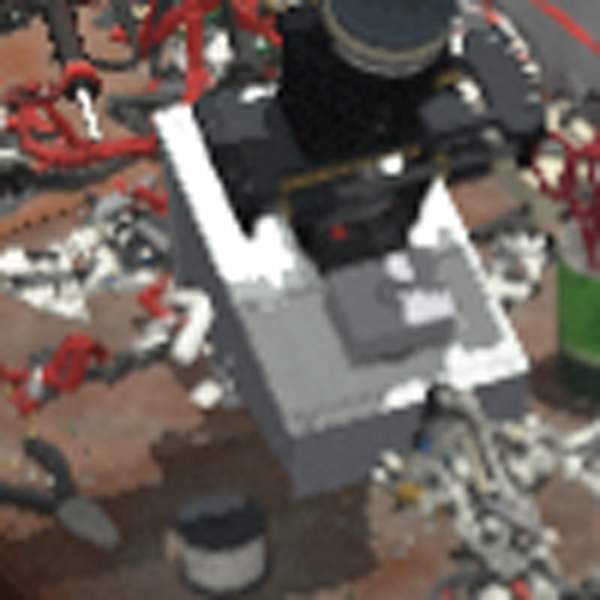

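Emit:
{"name": "carry_out", "arguments": {
  "deltas": [
    [1, -0.05, 0, 0.05, 0, 0, 0],
    [1, -0.05, 0, 0.1, 0, 0, 0],
    [1, -0.05, 0, 0.12, 0, 0, 0]
  ]
}}

```text
time: 25.25
position: [0.5699, 0.1262, 0.1167]
tool_rot: [0.974, -0.093, 0.021, -0.206]
ft_force: [-0.2, 0.5, -1.3]
grip_width: 0.0578
```

Emit:
{"name": "carry_out", "arguments": {
  "deltas": [
    [1, 0, 0, 0.03, 0, 0, 0],
    [1, 0, 0, 0.06, 0, 0, 0],
    [1, 0, 0, 0.06, 0, 0, 0]
  ]
}}

```text
time: 25.55
position: [0.5701, 0.1268, 0.1153]
tool_rot: [0.974, -0.093, 0.021, -0.206]
ft_force: [-0.1, -0.2, -2.1]
grip_width: 0.0577
```

Run:
```python
from rig import *
from h import *
o=get_obs();print((o["position"]-PC)@np.c_[PX,PY,PZ],o["ft_force"]@np.c_[PX,PY,PZ],o["moment"])
```

```text
[-0.0113 -0.0008  0.0197] [-1.0243  0.0372 -1.8283] [-0.5223  0.1522  0.0022]
```

Emit:
{"name": "carry_out", "arguments": {
  "deltas": [
    [1, 0, 0, 0.02, 0, 0, 0],
    [1, 0, 0, 0.04, 0, 0, 0],
    [1, 0, 0, 0.04, 0, 0, 0]
  ]
}}

```text
time: 25.85
position: [0.5702, 0.1271, 0.1146]
tool_rot: [0.974, -0.093, 0.022, -0.206]
ft_force: [-0.2, -1.1, 0.4]
grip_width: 0.0576
```

Emit:
{"name": "carry_out", "arguments": {
  "deltas": [
    [1, 0, 0, 0.02, 0, 0, 0],
    [1, 0, 0, 0.04, 0, 0, 0],
    [1, 0, 0, 0.04, 0, 0, 0]
  ]
}}

```text
time: 26.15
position: [0.5703, 0.1272, 0.1144]
tool_rot: [0.974, -0.092, 0.022, -0.206]
ft_force: [-2.6, -3.6, 5.2]
grip_width: 0.0575
```

Run:
```python
from rig import *
from h import *
o=get_obs();print((o["position"]-PC)@np.c_[PX,PY,PZ],o["ft_force"]@np.c_[PX,PY,PZ],o["moment"])
```

```text
[-0.0113 -0.0011  0.0187] [-1.5961  1.8313  6.4213] [-0.2667  0.5813  0.1857]
```

The meter is on the plate. I'll ease the pressure and slide it down the slope until its foot meets the block.

Emit:
{"name": "carry_out", "arguments": {
  "deltas": [
    [1, 0, 0, -0.04, 0, 0, 0],
    [1, 0, 0.1, -0.04, 0, 0, 0],
    [1, 0, 0.2, -0.04, 0, 0, 0],
    [1, 0, 0.2, -0.04, 0, 0, 0]
  ]
}}

```text
time: 26.55
position: [0.5693, 0.1223, 0.1122]
tool_rot: [0.974, -0.093, 0.021, -0.206]
ft_force: [-1.8, -0.6, 0.4]
grip_width: 0.0577
```

Emit:
{"name": "carry_out", "arguments": {
  "deltas": [
    [1, 0, 0.04, 0, 0, 0, 0],
    [1, 0, 0.04, 0, 0, 0, 0]
  ]
}}

```text
time: 26.75
position: [0.5692, 0.1216, 0.1119]
tool_rot: [0.974, -0.093, 0.021, -0.206]
ft_force: [0.9, -0.4, 0.1]
grip_width: 0.0577
```

Emit:
{"name": "carry_out", "arguments": {
  "deltas": [
    [1, 0, 0.04, 0, 0, 0, 0],
    [1, 0, 0.04, 0, 0, 0, 0]
  ]
}}

```text
time: 26.95
position: [0.569, 0.1208, 0.1116]
tool_rot: [0.974, -0.093, 0.021, -0.206]
ft_force: [-0.3, -1.4, -0.5]
grip_width: 0.0575
```

Run:
```python
from rig import *
from h import *
p,d=camera("scene");cv2.imwrite("pics/sc11.png",cv2.resize(p[110:210,200:300,::-1],None,fx=6,fy=6,interpolation=cv2.INTER_CUBIC))
o=get_obs();print((o["position"]-PC)@np.c_[PX,PY,PZ],o["ft_force"]@np.c_[PX,PY,PZ],o["moment"])
```

```text
[-0.0184 -0.0009  0.0188] [-0.343   0.6969 -1.1142] [-0.3491  0.1709 -0.0013]
```

View pics/sc11.png

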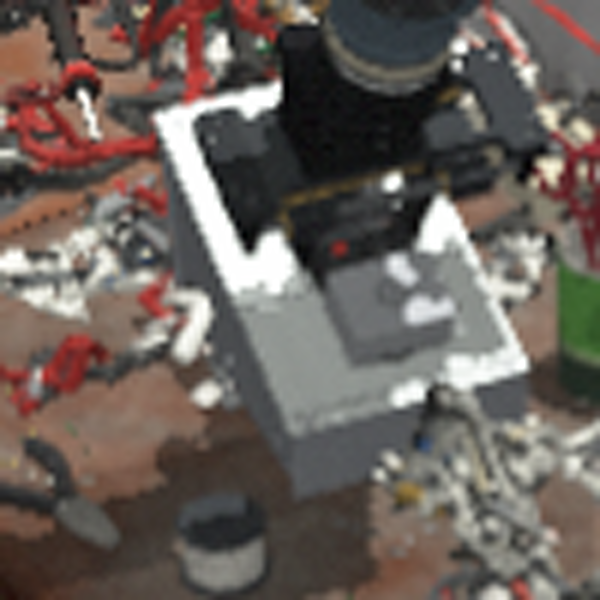

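About 2 mm of gap left by calculation. Continuing in 1 mm steps.

Emit:
{"name": "carry_out", "arguments": {
  "deltas": [
    [1, 0, 0.04, 0, 0, 0, 0],
    [1, 0, 0.04, 0, 0, 0, 0]
  ]
}}

```text
time: 27.2
position: [0.5687, 0.1199, 0.1112]
tool_rot: [0.974, -0.093, 0.021, -0.206]
ft_force: [0.0, -1.1, -0.1]
grip_width: 0.0574
```

Emit:
{"name": "carry_out", "arguments": {
  "deltas": [
    [1, 0, 0.04, 0, 0, 0, 0],
    [1, 0, 0.04, 0, 0, 0, 0]
  ]
}}

```text
time: 27.4
position: [0.5685, 0.1192, 0.1108]
tool_rot: [0.974, -0.093, 0.021, -0.206]
ft_force: [-0.1, 0.1, 1.6]
grip_width: 0.0575
```

Emit:
{"name": "carry_out", "arguments": {
  "deltas": [
    [1, 0, 0.03, 0, 0, 0, 0],
    [1, 0, 0.03, 0, 0, 0, 0]
  ]
}}

```text
time: 27.6
position: [0.5684, 0.1185, 0.1105]
tool_rot: [0.974, -0.093, 0.021, -0.206]
ft_force: [-0.2, 0.7, 0.1]
grip_width: 0.0576
```

Run:
```python
from rig import *
from h import *
o=get_obs();print((o["position"]-PC)@np.c_[PX,PY,PZ],o["ft_force"]@np.c_[PX,PY,PZ],o["moment"])
```

```text
[-0.021  -0.0008  0.0188] [ 0.6073  0.3039 -0.153 ] [-0.1498  0.1587  0.0381]
```

The along-slope force went from −1 N to +0.6 N, so the foot is touching. Releasing.

Emit:
{"name": "carry_out", "arguments": {
  "deltas": [
    [0, 0, 0, 0, 0, 0, 0],
    [-0.5, 0, 0, 0, 0, 0, 0],
    [-0.7, 0, 0, 0, 0, 0, 0],
    [-0.7, 0, 0, 0, 0, 0, 0],
    [-0.7, 0, 0, 0, 0, 0, 0],
    [-0.7, 0, 0, 0, 0, 0, 0]
  ]
}}

```text
time: 28.2
position: [0.5686, 0.1184, 0.1105]
tool_rot: [0.974, -0.093, 0.022, -0.206]
ft_force: [0.5, -0.4, -0.7]
grip_width: 0.0736
```

Emit:
{"name": "carry_out", "arguments": {
  "deltas": [
    [-0.7, 0, 0, -0.3, 0, 0, 0],
    [-0.7, 0, 0, -1, 0, 0, 0],
    [-0.7, 0, 0, -2, 0, 0, 0],
    [-0.7, 0, 0, -3.2, 0, 0, 0],
    [-0.7, 0, 0, -4.5, 0, 0, 0],
    [-0.7, 0, 0, -5.5, 0, 0, 0],
    [-0.7, 0, 0, -6, 0, 0, 0]
  ]
}}

```text
time: 28.9
position: [0.5574, 0.0576, 0.2503]
tool_rot: [0.974, -0.093, 0.024, -0.205]
ft_force: [0.2, -0.0, -0.2]
grip_width: 0.0739
```

Run:
```python
from rig import *
from h import *
p,d=camera("scene");cv2.imwrite("pics/sc12.png",cv2.resize(p[90:240,180:340,::-1],None,fx=4,fy=4,interpolation=cv2.INTER_CUBIC))
o=get_obs();delta(o,[.40,.02,.30],R.from_quat(o["tool_rot"]));print(o["q"])
```

```text
t 28.95 pos [0.5579 0.0573 0.251 ] F [ 0.415   0.4128 -0.0609] w 73.8
delta [-5.9   1.62 -2.92] [0. 0. 0.]
[-0.3277  0.4045  1.6542  0.4513  1.1725 -0.3345]
```

View pics/sc12.png

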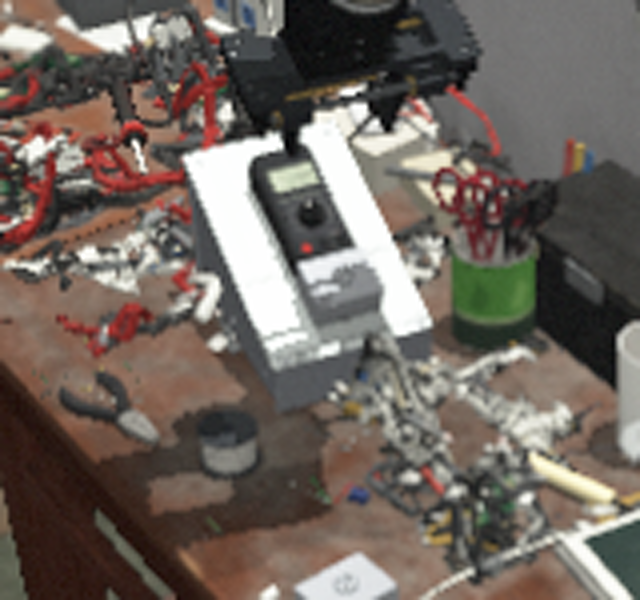

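The meter lies on its back against the block, display end uphill. I'll move the arm clear to verify from above.

Emit:
{"name": "carry_out", "arguments": {
  "deltas": [
    [-0.7, 0, 1, -1, 0, 0, 0],
    [-0.7, 0, 2.5, -2, 0, 0, 0],
    [-0.7, 0, 4.2, -2.8, 0, 0, 0],
    [-0.7, 0, 6, -3.2, 0, 0, 0],
    [-0.7, 0, 7.8, -3.5, 0, 0, 0],
    [-0.7, 0, 9.5, -3.5, 0, 0, 0],
    [-0.7, 0, 10.5, -3.5, 0, 0, 0],
    [-0.7, 0, 10.5, -3.5, 0, 0, 0]
  ]
}}

```text
time: 29.75
position: [0.5034, -0.2141, 0.2185]
tool_rot: [0.974, -0.095, 0.02, -0.207]
ft_force: [-0.5, 0.1, -0.0]
grip_width: 0.0742
```

Run:
```python
from rig import *
from h import *
p,d0=camera("scene");cv2.imwrite("pics/sc13.png",p[:,:,::-1])
p,d=camera("top");cv2.imwrite("pics/top13.png",cv2.resize(p[130:290,70:460,::-1],None,fx=2,fy=2,interpolation=cv2.INTER_CUBIC))
for n,dd in(("top",d),("scene",d0)):
    W=cloud(camera_info(n),dd);q=(W-PC)@np.c_[PX,PY,PZ]
    for nm,lo,hi in(("block",-.12,-.047),("meter",-.04,.11)):
        m=(q[...,2]>.028)&(q[...,2]<.055)&(q[...,0]>lo)&(q[...,0]<hi)&(abs(q[...,1])<.06)
        if m.sum()>20: print(n,nm,m.sum(),q[m].mean(0),cv2.minAreaRect(q[m][:,:2].astype(np.float32)*1000))
```

```text
top meter 457 [ 0.0521 -0.0014  0.0356] ((43.76837921142578, 1.0424671173095703), (69.98878479003906, 59.63702392578125), 0.5717323422431946)
scene block 208 [-0.0776  0.0037  0.0365] ((-76.14125061035156, -0.015537261962890625), (58.28324890136719, 58.45878982543945), 86.32707214355469)
scene meter 396 [0.0142 0.     0.0342] ((15.921710968017578, -0.34297943115234375), (111.90415954589844, 59.63451385498047), 1.3364485502243042)
```

View pics/top13.png

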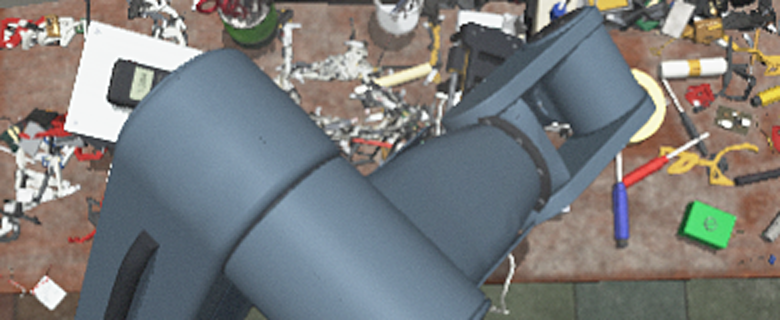

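View pics/sc13.png

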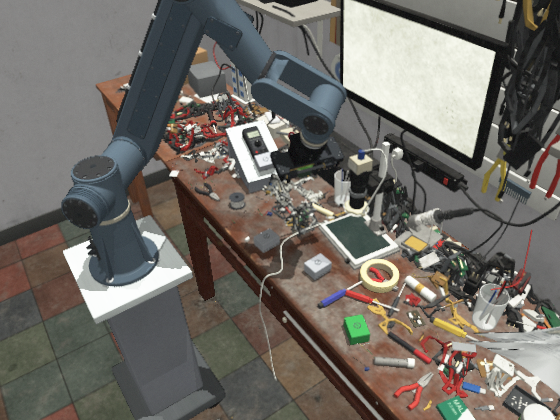

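The arm blocks the top view. I'll swing it to the left side at a safe height, as before the meter pick.

Run:
```python
from rig import *
from h import *
o=get_obs();delta(o,[.40,-.05,.36],down(-10))
```

```text
t 29.85 pos [ 0.504  -0.211   0.2203] F [ 0.2269  0.286  -0.3499] w 74.2
delta [-5.3  -7.33 -2.86] [-24.   -0.3  -0.9]
```

Emit:
{"name": "carry_out", "arguments": {
  "deltas": [
    [-0.7, -0.5, -1.2, -1.5, -4, 0, 0],
    [-0.7, -1, -2.4, -3, -8, 0, 0],
    [-0.7, -2, -3.6, -3.5, -12, 0, 0],
    [-0.7, -3, -4.8, -3.4, -16, 0, 0],
    [-0.7, -4, -6, -3.2, -20, 0, 0],
    [-0.7, -5, -7, -3, -24, 0, -1],
    [-0.7, -5.3, -7.3, -2.9, -24, 0, -1],
    [-0.7, -5.3, -7.3, -2.9, -24, 0, -1]
  ]
}}

```text
time: 30.65
position: [0.3987, -0.0487, 0.3616]
tool_rot: [0.996, -0.084, 0.004, 0.001]
ft_force: [0.6, 0.8, 0.8]
grip_width: 0.0741
```

Run:
```python
from rig import *
from h import *
o=get_obs();delta(o,[.34,.36,.30],down(0))
```

```text
t 30.65 pos [ 0.3987 -0.0487  0.3616] F [0.5967 0.791  0.8462] w 74.1
delta [ -5.08 -15.72   2.41] [ 0.1 -0.5 -9.7]
```

Emit:
{"name": "carry_out", "arguments": {
  "deltas": [
    [-0.7, -0.5, -1.2, 0, 0, 0, -1],
    [-0.7, -1, -2.9, 0, 0, 0, -2],
    [-0.7, -1.5, -4.6, 0, 0, 0, -3],
    [-0.7, -2, -6.3, 0, 0, 0, -4],
    [-0.7, -2.5, -8, 0.3, 0, 0, -5],
    [-0.7, -3, -9.7, 0.6, 0, 0, -6],
    [-0.7, -3.5, -11.4, 1, 0, 0, -7],
    [-0.7, -4, -13, 1.4, 0, 0, -8]
  ]
}}

```text
time: 31.45
position: [0.3589, 0.2876, 0.324]
tool_rot: [1.0, -0.017, 0.004, 0.001]
ft_force: [-0.0, -0.1, 0.6]
grip_width: 0.0737
```

Emit:
{"name": "carry_out", "arguments": {
  "deltas": [
    [-0.7, -0.5, -1.5, 0.5, 0, 0, -1],
    [-0.7, -1, -2.7, 1, 0, 0, -1.7],
    [-0.7, -1, -2.7, 1, 0, 0, -1.7],
    [-0.7, -1, -2.7, 1, 0, 0, -1.7]
  ]
}}

```text
time: 31.85
position: [0.3359, 0.3541, 0.2985]
tool_rot: [1.0, -0.002, 0.003, 0.002]
ft_force: [0.7, 0.6, 0.3]
grip_width: 0.0738
```

Run:
```python
from rig import *
from h import *
p,d0=camera("scene");cv2.imwrite("pics/sc14.png",cv2.resize(p[100:290,180:380,::-1],None,fx=3,fy=3,interpolation=cv2.INTER_CUBIC))
p,d=camera("top");cv2.imwrite("pics/top14.png",cv2.resize(p[130:290,70:460,::-1],None,fx=2,fy=2,interpolation=cv2.INTER_CUBIC))
W=cloud(camera_info("top"),d);q=(W-PC)@np.c_[PX,PY,PZ]
for nm,lo,hi in(("block",-.12,-.047),("meter",-.043,.11),("all",-.12,.11)):
    m=(q[...,2]>.028)&(q[...,2]<.055)&(q[...,0]>lo)&(q[...,0]<hi)&(abs(q[...,1])<.06)
    if m.sum()>20: print(nm,m.sum(),q[m].mean(0),cv2.minAreaRect(q[m][:,:2].astype(np.float32)*1000))
z=W[...,2]
for nm,c in dict(b2=(.387,-.199),b3=(.444,-.378),spool=(.414,.0255)).items():
    m=(z>.022)&(z<.055)&(np.hypot(W[...,0]-c[0],W[...,1]-c[1])<.055);print(nm,m.sum(),W[m].mean(0) if m.any() else None,cv2.minAreaRect(W[m][:,:2].astype(np.float32)*1000) if m.any() else None)
print(get_obs()["time"],get_obs()["position"])
```

```text
block 436 [-0.0711 -0.0008  0.0398] ((-72.3161849975586, -2.0821189880371094), (64.86080169677734, 50.22670364379883), 89.59603118896484)
meter 1026 [0.0197 0.0011 0.0362] ((17.9779052734375, -0.17824935913085938), (122.39189147949219, 59.42320251464844), 1.638069748878479)
all 1496 [-0.0083  0.0004  0.0372] ((-9.178298950195312, -1.4636993408203125), (176.14932250976562, 64.88539123535156), 0.7140064239501953)
b2 419 [ 0.3854 -0.2007  0.0394] ((385.9539794921875, -200.96751403808594), (63.6197395324707, 49.88496780395508), 3.7109758853912354)
b3 420 [ 0.4433 -0.3776  0.0394] ((444.3636169433594, -378.74517822265625), (64.49808502197266, 51.043888092041016), 3.8870084285736084)
spool 268 [0.4143 0.0253 0.035 ] ((414.66119384765625, 25.407344818115234), (50.64349365234375, 50.8117561340332), 43.460693359375)
31.95 [0.3364 0.3533 0.2994]
```

View pics/top14.png

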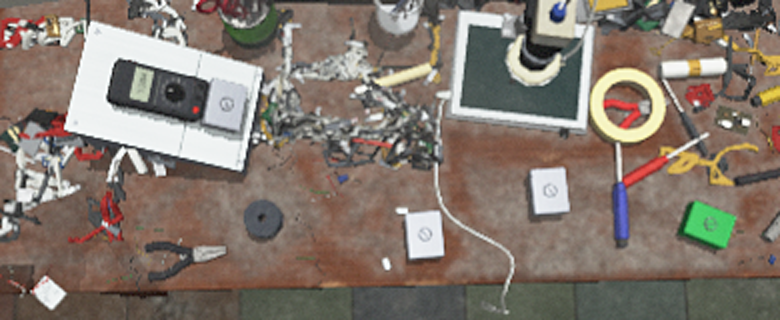

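View pics/sc14.png

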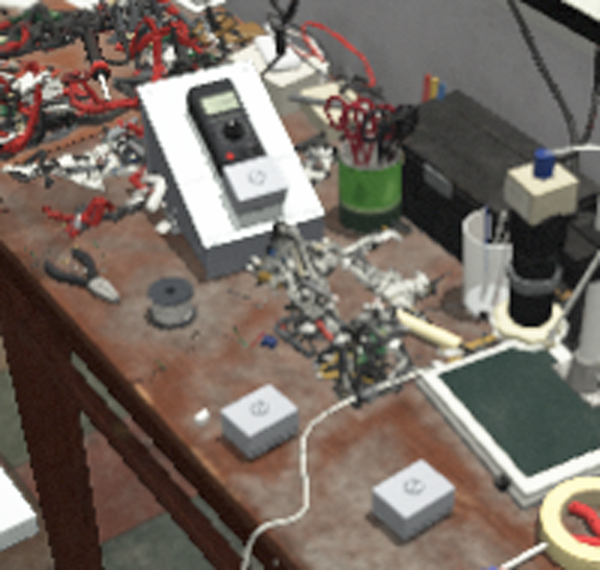

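Everything is in place, but the block reads about 2.5 mm lower than before, so I'll check that it isn't creeping.

Emit:
{"name": "carry_out", "arguments": {
  "deltas": [
    [-0.7, 0, 0, 0, 0, 0, 0],
    [-0.7, 0, 0, 0, 0, 0, 0],
    [-0.7, 0, 0, 0, 0, 0, 0],
    [-0.7, 0, 0, 0, 0, 0, 0],
    [-0.7, 0, 0, 0, 0, 0, 0],
    [-0.7, 0, 0, 0, 0, 0, 0],
    [-0.7, 0, 0, 0, 0, 0, 0],
    [-0.7, 0, 0, 0, 0, 0, 0]
  ]
}}

```text
time: 32.75
position: [0.3351, 0.354, 0.2994]
tool_rot: [1.0, -0.002, 0.003, 0.001]
ft_force: [0.8, 0.1, -0.4]
grip_width: 0.0738
```

Emit:
{"name": "carry_out", "arguments": {
  "deltas": [
    [-0.7, 0, 0, 0, 0, 0, 0],
    [-0.7, 0, 0, 0, 0, 0, 0],
    [-0.7, 0, 0, 0, 0, 0, 0],
    [-0.7, 0, 0, 0, 0, 0, 0],
    [-0.7, 0, 0, 0, 0, 0, 0],
    [-0.7, 0, 0, 0, 0, 0, 0],
    [-0.7, 0, 0, 0, 0, 0, 0],
    [-0.7, 0, 0, 0, 0, 0, 0]
  ]
}}

```text
time: 33.55
position: [0.3352, 0.354, 0.2994]
tool_rot: [1.0, -0.002, 0.003, 0.001]
ft_force: [0.6, -0.9, -0.5]
grip_width: 0.074
```

Run:
```python
from rig import *
from h import *
for i in range(3):
    p,d=camera("top")
    W=cloud(camera_info("top"),d);q=(W-PC)@np.c_[PX,PY,PZ]
    for nm,lo,hi in(("block",-.12,-.048),("meter",-.043,.11)):
        m=(q[...,2]>.028)&(q[...,2]<.055)&(q[...,0]>lo)&(q[...,0]<hi)&(abs(q[...,1])<.06)
        print(nm,m.sum(),q[m].mean(0),q[m][:,0].min(),cv2.minAreaRect(q[m][:,:2].astype(np.float32)*1000))
```

```text
block 425 [-0.0718 -0.0007  0.0397] -0.09597124353403785 ((-72.08828735351562, -2.2241249084472656), (47.75779724121094, 64.76071166992188), 0.031728681176900864)
meter 1019 [0.0194 0.0012 0.0362] -0.04290334728446391 ((17.93402862548828, -0.5030326843261719), (121.8233413696289, 60.057373046875), 1.170543909072876)
block 424 [-0.0717 -0.0011  0.0401] -0.09704872827597592 ((-72.50057220458984, -2.455810546875), (48.81745910644531, 65.61016082763672), 0.8024649024009705)
meter 1019 [0.0194 0.0011 0.0362] -0.042987789331400045 ((17.846561431884766, -0.1906604766845703), (122.22614288330078, 59.06840133666992), 1.0624479055404663)
block 423 [-0.0716 -0.0011  0.04  ] -0.0971182633581183 ((-72.74542999267578, -2.0511436462402344), (64.02269744873047, 49.06675338745117), 89.60688781738281)
meter 1019 [0.0197 0.0012 0.0361] -0.04277244313744918 ((18.346763610839844, -0.005992889404296875), (121.99295043945312, 60.572208404541016), 1.0807384252548218)
```

Stable over 1.6 s and touching. Handing in.

Run:
```python
from rig import *
print(hand_in())
```

```text
the job is handed in; nothing more can be done
None
```

The job is done and handed in at about 34 s. The block that grips is on the plate with the multimeter lying on its back, top end up the slope, its foot resting against the block.

**Drags:** I dragged each block about 60 mm and left it where the drag ended. All three were pressed with 3–6 N while dragging.
- **Left block (as seen by the robot):** about 6.5–7 N, so this is the one that grips. It weighs about 0.54 kg.
- **Middle and right blocks:** about 2.5–3.4 N each, so both have worn soles.

**Last checks:**
- **Gripping block:** it sits at about x = −72 mm, y = −2 mm on the plate, between the lines and square to within about 1°. It stayed put by itself when I let go.
- **Meter:** its centre is at about x = +18 mm, y = 0, and about 1° off square.
- **Other blocks and spool:** the two worn blocks stand on the desk where their drags ended. The spool moved less than 1 mm in the pictures.

One reading disagreed: the block measured about 2–3 mm further down the slope after the meter was laid than before. Sliding the meter against it, together with the 1 mm of play in the sole, probably caused this. Pictures 1.6 s apart showed no further movement.

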